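Find the zero of a burr mill and set it one division coarser

TASK

The grain mill has been put back together after cleaning and its scale no longer shows where the burrs meet. Wind the handwheel clockwise, feeling gently, until the burrs just touch, without forcing them together; then wind it back so that the graduated collar opens by one long division from where they touched, and swing the clamp lever fully home to lock the setting. Leave the cup under the spout and the rest of the worktop as they are.

Things in the scene. Friction and masses are not known exactly. Their poses are not given: they have to be found in the camera images.
- mill: Grain mill, fixed to the worktop: wooden case 150 x 140 x 200 mm on a foot board 250 x 150 mm, wooden hopper on top (rim 126 mm wide, 250 mm above the worktop), metal parts at its front. Origin: centre of the foot, on the worktop; x to the rear, z up, y to the left of a person who stands at its front and faces it.
- pointer (a point): Tip of the fixed dark pointer over the top of the graduated collar. The collar (120 mm wide ring at the mill's front, level axis along the mill's x, 145 mm up) has 12 long lines 30 degrees apart, one division, and short lines between. The lines do not tell where the burrs touch.
- handwheel: Steel handwheel 80 mm wide on the upright worm shaft at the collar's right; origin on the axis at its underside, rim top 8 mm and hub top 15 mm above; x points to the handle. 3 turns move the collar one division (36:1, no play). Clockwise from above closes the burrs, counter-clockwise opens them. The burrs touch after 0.3 to 1.2 turns clockwise.
- handle_grip (a point): Centre of the black upright handle on the wheel: a freely spinning peg 14 mm thick, 35 mm tall; this point is 15 mm under its top, 29 mm above the wheel's underside, 28 mm from the wheel's axis. Running takes 2 to 5 N along its path; once the burrs touch, a spring in the wheel's hub lets it go on by 1 mm for each 1.4 N more. 20 N is too much.
- burr_line (a point): Point on the collar's axis, 145 mm up. Hidden in the mill: inner_burr (turns with the collar) and outer_burr (fixed), points 50 mm from this axis, 8.0 mm apart when the burrs touch and 33.5 mm when opened one division (30.2 to 36.8 mm is 26 to 34 degrees); hub_pin (on the wheel) and shaft_pin (on its shaft), which part by 6 mm when the hub spring is wound by 0.5 rad.
- lever_tip (a point): Middle of the upright black knob (16 mm thick, 36 mm tall) at the end of the clamp lever, 90 mm from lever_pivot. The lever swings level: open it points away from the mill to the right (-y), and it closes counter-clockwise from above, to the rear (+x) along the case. Its eccentric then grips the worm shaft. Closing takes 4 to 8 N at the knob; it stays where it is left.
- lever_pivot (a point): Point on the clamp lever's upright hinge axis, level with lever_tip; 33 mm from the handwheel's axis, to the mill's right (-y).
- clamp_lever (a joint): Swing of the clamp lever in rad: 0 fully open, 1.40 home against its stop; starts between 0 and 0.25.
- cup: Small clear glass (48 mm wide, 61 mm tall) on the foot board under the mill's spout; origin at the centre of its underside. To be left alone.
- tin: Tin with a gold lid (57 mm wide, 72 mm tall) to the left of the mill; origin at the centre of its underside. To be left alone.

How it is judged:
By the outcome, as a careful person would: the job done as asked, in the order asked, and still so for the second after the job is handed in, with the robot touching nothing.
It also fails if it takes over 70 s, if anything falls off the work surface, if the arm or the gripper's body presses on something with over 40 N, if the wrist force passes 120 N, or if a joint passes its speed limit or range.

ROBOT

A 7-joint arm with a two-finger parallel gripper is mounted at the origin on a cart in front of the work surface, level with it; the furniture and walls round the work are solid. World frame = base frame: x ahead of the robot, y to its left, z up, the work surface at z = 0. Lengths are in m, angles in rad, forces in N, time in s.
With the tool pointing down it reaches from about 0.4 to 0.925 m from the base axis. Payload 4.1 kg.
Tool frame: the origin (TCP) lies on the front face of the gripper's body, between the roots of the fingers; the fingertips stand 73 mm ahead of it and the grasp point (between the pads) lies 54 mm ahead of it; z points along the fingers, y is the direction in which the jaws open and shut (so a half turn about z gives the same grasp; the last joint's range is limited). The gripper opens to 85 mm and grips with 20 to 120 N. Pads are 22 mm wide; open, the fingers measure 114 mm over their backs; the gripper's body (76 mm by 85 mm) begins 54 mm behind the grasp point. The pads swing forward as they close: fully open they stand 13 mm farther back than shut.
Start: joints at [1.16, 0.398, 0.045, 1.537, -0.019, 1.207, -0.051], TCP at [0.199, -0.619, 0.304] pointing down, gripper open.
Joint ranges: [-2.82, 2.82], [-0.49, 2.23], [-1.37, 1.46], [0, 2.46], [-1.36, 4.5], [0.23, 2], [-2.94, 2.94]. Speed limits (rad/s): [2.57, 2.57, 3.14, 3.14, 3.14, 3.14, 3.14].

INTERFACE

Orientations are given as a unit quaternion [x, y, z, w].
In Python, from rig import arm, imaging, spotter gives the robot as it stands.
- The arm moves only by the tool servo_tool, never from a script. Its argument "series" is a list of rows, each a list of 3 entries, a list of its own where there are three numbers: the opening, from -1 (shut) to 1 (fully open), then the shift along the tool's x, y, z as a fraction of full scale, then the turn about the tool's z as a fraction of full scale. A call has 1 to 10 rows; each row is the pose to reach, as a shift and turn from the pose measured when the call began, along the tool's axes at that moment; what a row does not reach only later rows make up. Full scale, the value 1, is 100 mm for a shift and 90 degrees for a turn. A row lasts 1/12 s, in which the tool goes at most 41.7 mm and 7.16 degrees, less where a joint would pass 70% of its speed; a pose out of reach is approached as far as the arm can. A call with a number of a shift or a turn outside -1 to 1 is refused whole. A call with a gripper value outside its range is refused whole. The fingers move at their own pace and stop on an object; the grip force is fixed at half the most. Time passes only in rows, so rows that repeat a pose let the fingers close. It gives the time, the measured TCP pose, the force and the opening at its end, in the units of the state.
- arm.sense(): the state, without advancing time (a new reading comes with each control period).
- imaging.read_camera(name): name is "side" or "top"; returns the picture (480x640x3 uint8, red, green, blue); there is no depth.
- imaging.calibration(name): a dict with "K" (3x3 intrinsics, pixels), "k1" (the pictures are not rectified: a ray, as slopes to the right and down, at radius r is drawn at 1 + k1 r^2 times it, then the intrinsics apply), "R" (3x3) and "t" (3): a world point X has camera coordinates R X + t. Camera axes: x right, y down, z forward; pixel columns grow to the right and rows downward; lengths in m; the calibration is good to about 2 mm. A picture is of the moment at which its call begins. calibration takes no time and is no camera call.
- arm.job_done(): hands the job in, once; it reports no verdict.
Trained networks look in the newest picture that a camera, given by its name, has taken for a name from the list of things; names that differ only in an ending like _2 or _b are one class to them, and where a whole thing is asked for, a point or a joint stands for the part that bears it (a point fixed in the world has none). Each returns a list of dicts, best first, with "conf" (0 to 1); they miss things now and then, are a little off and sometimes report something else, mostly with a low value. They report only what shows in the picture. A call takes as long as a camera call.
- spotter.outline_of(target, camera): "region" (480x640 bool, what is visible of it) and "pixel" ([row, column] in pixels, amid what is visible of it).
- spotter.pinpoint(target, camera): "pixel" ([row, column] in pixels: a listed point, or the origin of a listed thing).
The state is a dict: "clock": time; "joint_pos": joint angles; "qd": joint speeds; "joint_efforts": joint torques, N m; "tool_pos": TCP position; "tcp_rot": TCP orientation; "ft_force": force on the tool from outside, world axes, zero at the start; "wrist_torque": the same for the moment, N m; "opening": opening from 0.0 (shut) to 1.0 (fully open).
Only numpy, scipy, OpenCV 4.12 (cv2) and the standard library are available. Lean on these libraries where they do the work, as an engineer would, in place of code of your own. Each camera call takes 0.05 s, during which the arm holds its last target.

## Working session

There is one attempt and no reset: what is moved stays moved. The work goes in short steps, Python scripts to look and compute and a tool call to move; the robot and the scene stay as the last step left them, time stands still between calls to the robot, and variables do not carry over. Pictures are saved under pics/ and viewed, and the job is handed in when it is done.

Besides the shell and the picture viewer there is one more tool, called after "Call:" as name(argument=value, ...), one argument or row to a line, values as JSON. servo_tool: Moves the arm, as the interface text tells. Shift numbers are shares of 100 mm and turn numbers shares of 90 degrees, none past 1 either way. Its arguments: {"type":"object","properties":{"series":{"type":"array","items":{"type":"array"}}},"required":["series"]}

```bash
ls; mkdir -p pics; python3 - <<'E'
from rig import arm, imaging, spotter
import cv2, numpy as np
s=arm.sense(); print({k:np.round(v,3).tolist() for k,v in s.items()})
for c in ("side","top"):
    im=imaging.read_camera(c); cv2.imwrite(f"pics/{c}0.png",im[:,:,::-1])
    cal=imaging.calibration(c); print(c,cal)
    for n in ("pointer","handwheel","handle_grip","burr_line","lever_tip","lever_pivot","mill","cup","tin"):
        r=spotter.pinpoint(n,c); print(n,[(np.round(d["pixel"],1).tolist(),round(d["conf"],2)) for d in r[:2]])
E
```

```text
pics
{'clock': 0.0, 'joint_pos': [1.16, 0.399, 0.045, 1.538, -0.019, 1.207, -0.051], 'qd': [0.001, -0.001, -0.002, 0.0, -0.001, 0.001, 0.001], 'joint_efforts': [-0.001, -47.514, 1.364, -25.423, 0.012, 0.009, 0.0], 'tool_pos': [0.199, -0.618, 0.303], 'tcp_rot': [0.988, 0.155, -0.0, -0.001], 'ft_force': [-0.061, -0.7, 0.354], 'wrist_torque': [0.039, 0.016, -0.001], 'opening': 1.001}
side {'K': array([[616.10150276,   0.        , 316.87544385],
       [  0.        , 616.10150276, 232.95380093],
       [  0.        ,   0.        ,   1.        ]]), 'k1': -0.21708705585682714, 'R': array([[ 0.96990135, -0.24239386, -0.02316427],
       [-0.109459  , -0.34904194, -0.93069246],
       [ 0.21750884,  0.90521541, -0.36506844]]), 't': array([-0.45776935,  0.25450591,  0.78453484])}
pointer [([207.9, 313.7], 0.92), ([241.7, 349.7], 0.23)]
handwheel [([218.4, 338.1], 0.68)]
handle_grip [([199.3, 355.5], 0.56)]
burr_line [([245.1, 314.6], 0.94)]
lever_tip [([258.8, 399.8], 0.94)]
lever_pivot [([241.1, 348.5], 0.77)]
mill [([315.2, 353.4], 0.91)]
cup [([315.6, 336.9], 0.9)]
tin [([267.3, 264.4], 0.7)]
top {'K': array([[484.52567442,   0.        , 318.42799751],
       [  0.        , 484.52567442, 250.18479775],
       [  0.        ,   0.        ,   1.        ]]), 'k1': -0.025078686833588226, 'R': array([[ 1.17085018e-02, -9.99931322e-01, -5.11558181e-04],
       [-9.77748349e-01, -1.13415889e-02, -2.09474422e-01],
       [ 2.09454234e-01,  2.95280681e-03, -9.77813993e-01]]), 't': array([0.19751521, 0.56022948, 0.96692659])}
pointer [([263.5, 355.5], 0.56)]
handwheel [([257.1, 398.3], 0.57), ([251.1, 340.9], 0.53)]
handle_grip [([237.8, 410.7], 0.62)]
burr_line [([272.7, 356.8], 0.82)]
lever_tip [([232.9, 455.2], 0.63)]
lever_pivot [([252.2, 415.1], 0.91)]
mill [([250.9, 342.7], 0.83)]
cup [([259.8, 357.7], 0.55)]
tin [([298.9, 235.3], 0.8)]
```

View pics/side0.png

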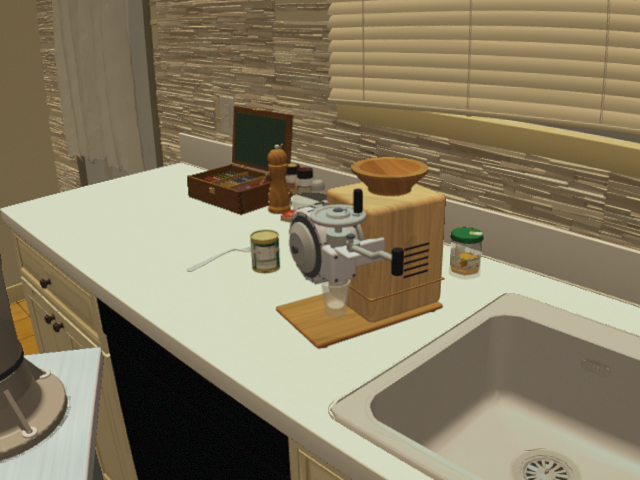

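View pics/top0.png

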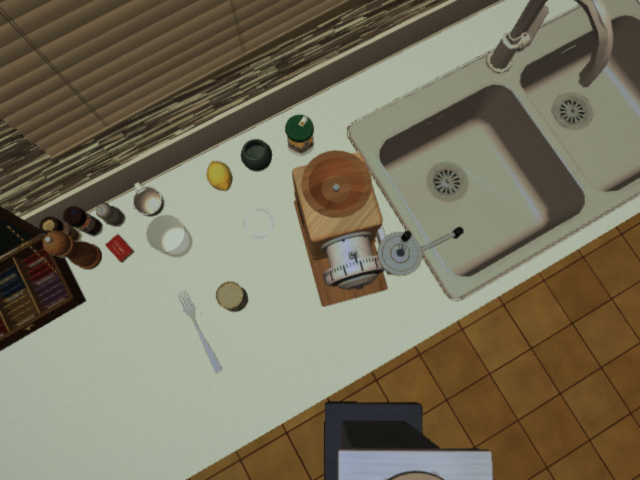

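```bash
cat > h.py <<'E'
import numpy as np
from rig import arm, imaging, spotter
from scipy.optimize import least_squares
C={c:imaging.calibration(c) for c in("side","top")}
def proj(X,c):
    k=C[c];p=k["R"]@np.asarray(X)+k["t"];x=p[:2]/p[2];x=x*(1+k["k1"]*(x@x));q=k["K"]@[x[0],x[1],1]
    return np.array([q[1],q[0]])
def tri(ps,pt):
    f=lambda X:np.r_[proj(X,"side")-ps,proj(X,"top")-pt]
    r=least_squares(f,[.5,-.1,.15]);return r.x,np.abs(r.fun).max()
def onz(p,c,z):
    r=least_squares(lambda X:proj([X[0],X[1],z],c)-p,[.5,-.1]);return r.x
E
python3 - <<'E'
from h import *
P={"pointer":([207.9,313.7],[263.5,355.5]),"hw":([218.4,338.1],[257.1,398.3]),"grip":([199.3,355.5],[237.8,410.7]),"burr":([245.1,314.6],[272.7,356.8]),"tip":([258.8,399.8],[232.9,455.2]),"piv":([241.1,348.5],[252.2,415.1]),"mill":([315.2,353.4],[250.9,342.7]),"cup":([315.6,336.9],[259.8,357.7]),"tin":([267.3,264.4],[298.9,235.3])}
for k,(a,b) in P.items():
    x,e=tri(a,b);print(k,np.round(x,4),round(e,2))
E
```

```text
pointer [0.5047 0.1362 0.204 ] 0.86
hw [0.5196 0.0591 0.2115] 2.88
grip [0.5432 0.0429 0.2434] 0.46
burr [0.5009 0.1289 0.1452] 2.42
tip [ 0.5714 -0.0522  0.1891] 2.79
piv [0.5281 0.0255 0.1897] 0.07
mill [ 0.5721  0.1493 -0.0007] 1.01
cup [0.5394 0.119  0.0213] 2.76
tin [0.4594 0.3855 0.0007] 0.22
```

The side view shows the handwheel at about (215, 338), with its black handle at (200, 357) and the lever knob at (260, 398). In the top view they are at (253, 400), (237, 407) and (232, 457). I'll zoom in to refine these.

```bash
python3 - <<'E'
import cv2,numpy as np
a=cv2.imread("pics/side0.png")[150:330,270:450]; b=cv2.imread("pics/top0.png")[200:320,320:480]
cv2.imwrite("pics/side0z.png",cv2.resize(a,None,fx=4,fy=4,interpolation=cv2.INTER_CUBIC)[:600])
cv2.imwrite("pics/top0z.png",cv2.resize(b,None,fx=5,fy=5,interpolation=cv2.INTER_CUBIC))
E
```

```text
(no output)
```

View pics/side0z.png

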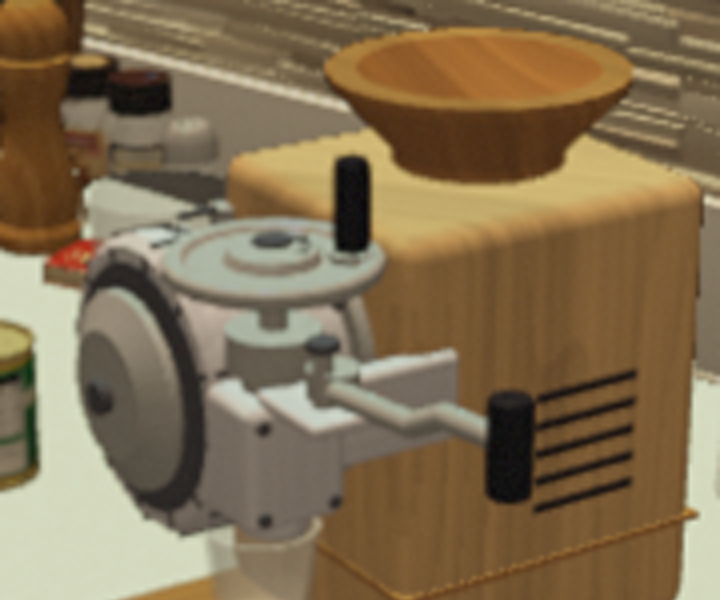

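View pics/top0z.png

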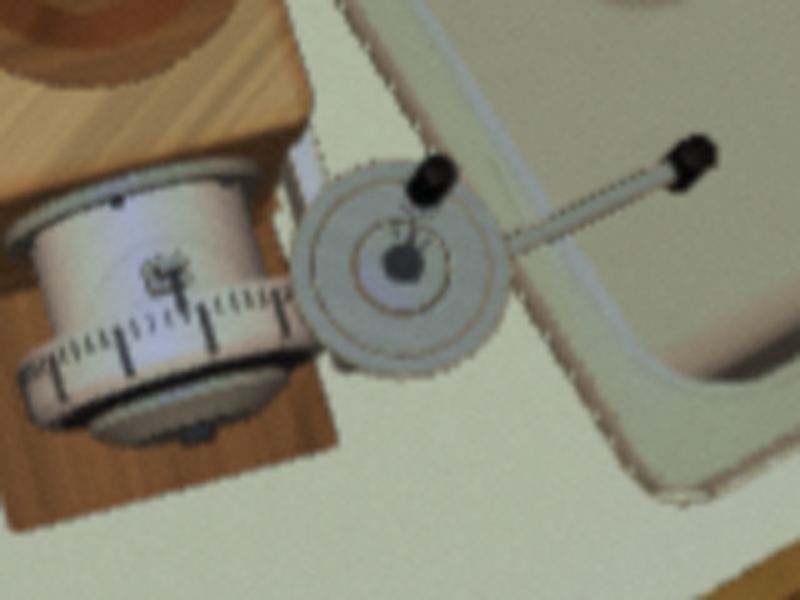

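```bash
python3 - <<'E'
from h import *
P={"hubscrew":([209.7,337.2],[252.2,400.2]),"gripmid":([199.7,357.6],[236,406.]),"griptop":([190.2,357.6],[233.6,407]),"knob":([261.4,397.1],[231.6,458.2])}
for k,(a,b) in P.items():
    x,e=tri(a,b);print(k,np.round(x,4),round(e,2))
for z in (.222,.229): print(z,onz([253.2,400],"top",z),onz([252.2,400.2],"top",z))
# several spotter shots averaged
import collections
A=collections.defaultdict(list)
for c in("side","top"):
    imaging.read_camera(c)
    for i in range(2):
        for n in("handle_grip","lever_tip","lever_pivot"):
            r=spotter.pinpoint(n,c)
            if r: A[n,c].append(r[0]["pixel"])
for k,v in A.items(): print(k,np.round(v,1).tolist())
from scipy.spatial.transform import Rotation as R
s=arm.sense(); print(s["clock"],np.round(R.from_quat(s["tcp_rot"]).as_matrix(),3))
E
```

```text
hubscrew [0.5211 0.0588 0.2252] 0.41
gripmid [0.548  0.0502 0.2399] 0.91
griptop [0.5485 0.051  0.2536] 0.7
knob [ 0.5686 -0.0565  0.1885] 0.03
0.222 [0.51926572 0.0588017 ] [0.52108278 0.0584037 ]
0.229 [0.51779783 0.05998538] [0.51959976 0.05959069]
('handle_grip', 'side') [[197.2, 353.7], [197.2, 353.7]]
('lever_tip', 'side') [[259.2, 397.8], [259.2, 397.8]]
('lever_pivot', 'side') [[240.9, 354.9], [240.9, 354.9]]
('handle_grip', 'top') [[234.8, 408.8], [234.8, 408.8]]
('lever_tip', 'top') [[233.4, 455.5], [233.4, 455.5]]
('lever_pivot', 'top') [[252.6, 414.7], [252.6, 414.7]]
1.7 [[ 0.952  0.307  0.   ]
 [ 0.307 -0.952 -0.   ]
 [ 0.     0.    -1.   ]]
```

Call:
servo_tool(
  series=[
    [0, [0, 0, -0.3], 0],
    [0, [0.3, -0.3, -0.57], 0],
    [0, [0.6, -0.59, -0.57], 0],
    [0, [0.9, -0.88, -0.57], 0],
    [0, [0.9, -0.88, -0.57], 0],
  ],
)

```text
clock: 2.12
tool_pos: [0.2634, -0.5013, 0.3621]
tcp_rot: [0.987, 0.16, 0.002, -0.001]
ft_force: [1.0, 1.0, -1.1]
opening: 0.498
```

Call:
servo_tool(
  series=[
    [0, [0.3, -0.3, 0], 0],
    [0, [0.6, -0.6, 0], 0],
    [0, [1, -1, 0], 0],
    [0, [1, -1, 0], 0],
  ],
)

```text
clock: 2.45
tool_pos: [0.3291, -0.3705, 0.3629]
tcp_rot: [0.987, 0.162, 0.003, -0.002]
ft_force: [1.0, -0.2, -0.4]
opening: 0.503
```

Call:
servo_tool(
  series=[
    [0, [0.3, -0.3, 0], 0],
    [0, [0.6, -0.6, 0], 0],
    [0, [1, -1, 0], 0],
    [0, [1, -1, 0], 0],
  ],
)

```text
clock: 2.78
tool_pos: [0.394, -0.2387, 0.3641]
tcp_rot: [0.986, 0.165, 0.004, -0.002]
ft_force: [-0.9, 0.4, 0.2]
opening: 0.5
```

Call:
servo_tool(
  series=[
    [0, [0.3, -0.3, 0], 0],
    [0, [0.6, -0.6, 0], 0],
    [0, [1, -1, 0], 0],
    [0, [1, -1, 0], 0],
  ],
)

```text
clock: 3.12
tool_pos: [0.4575, -0.1063, 0.3658]
tcp_rot: [0.986, 0.169, 0.005, -0.003]
ft_force: [0.1, 0.4, 0.5]
opening: 0.501
```

Call:
servo_tool(
  series=[
    [0, [0.35, -0.3, 0], 0],
    [0, [0.7, -0.6, 0], 0],
    [0, [0.7, -0.6, 0], 0],
    [0, [0.7, -0.6, 0], 0],
  ],
)

```text
clock: 3.45
tool_pos: [0.505, -0.0215, 0.3671]
tcp_rot: [0.985, 0.173, 0.006, -0.004]
ft_force: [0.5, -0.2, -0.1]
opening: 0.501
```

```bash
cat >> h.py <<'E'
from scipy.spatial.transform import Rotation as Ro
def st():
    s=arm.sense();return s,np.array(s["tool_pos"]),Ro.from_quat(s["tcp_rot"]).as_matrix()
def to(t):
    s,p,R=st();return np.round(R.T@(np.array(t)-p)*10,3)
E
python3 -c "
from h import *
print(arm.sense()); print(to([.548,.0505,.36]))"
```

```text
{'clock': 3.45, 'joint_pos': array([ 0.42205114,  0.10833235, -0.49770069,  1.77910334,  0.04461536,
        1.25672983, -1.31016719]), 'qd': array([ 0.04488337, -0.02319782,  0.07877025,  0.0344541 ,  0.03185581,
        0.02555184,  0.04378298]), 'joint_efforts': array([-2.23347098e-01, -2.93029958e+01, -1.21011883e+00, -2.60629481e+01,
       -7.13460264e-03, -1.07739957e-01, -2.42390223e-01]), 'tool_pos': array([ 0.50498788, -0.02146886,  0.36707051]), 'tcp_rot': array([ 0.98495318,  0.17267615,  0.00581806, -0.00404032]), 'ft_force': array([ 0.52886581, -0.19796087, -0.07829427]), 'wrist_torque': array([0.0149981 , 0.05475789, 0.00913033]), 'opening': 0.501457483208819}
[ 0.648 -0.53   0.082]
```

Call:
servo_tool(
  series=[
    [0, [0.33, -0.27, 0.04], 0],
    [0, [0.65, -0.53, 0.08], 0],
    [0, [0.65, -0.53, 0.08], 0],
    [0, [0.65, -0.53, 0.08], 0],
  ],
)

```text
clock: 3.78
tool_pos: [0.5484, 0.0526, 0.3597]
tcp_rot: [0.985, 0.175, 0.005, -0.005]
ft_force: [0.1, -0.6, 0.2]
opening: 0.499
```

```bash
cat >> h.py <<'E'
def tog(g):
    s,p,R=st();return np.round(R.T@(np.array(g)-p-R@[0,0,.054])*10,3)
E
python3 - <<'E'
from h import *
import cv2
s,p,R=st(); print(p,p+R@[0,0,.054],s["ft_force"]); print(tog([.548,.0505,.247]))
a=imaging.read_camera("side")[:,:,::-1];b=imaging.read_camera("top")[:,:,::-1]
cv2.imwrite("pics/s1.png",cv2.resize(a[130:310,270:450],None,fx=3.3,fy=3.3,interpolation=cv2.INTER_CUBIC))
cv2.imwrite("pics/t1.png",cv2.resize(b[180:320,300:480],None,fx=4,fy=4,interpolation=cv2.INTER_CUBIC))
E
```

```text
[0.54843941 0.05256658 0.35970207] [0.54892719 0.0531732  0.30570768] [ 0.06186658 -0.63525326  0.2195661 ]
[-0.025  0.026  0.587]
```

View pics/s1.png

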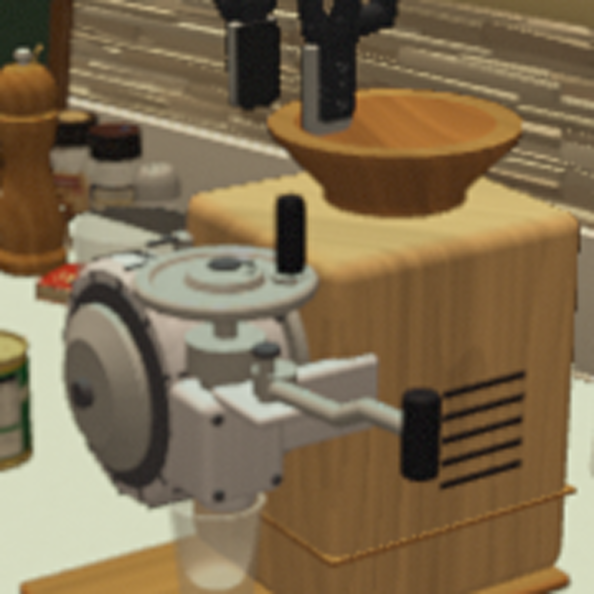

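View pics/t1.png

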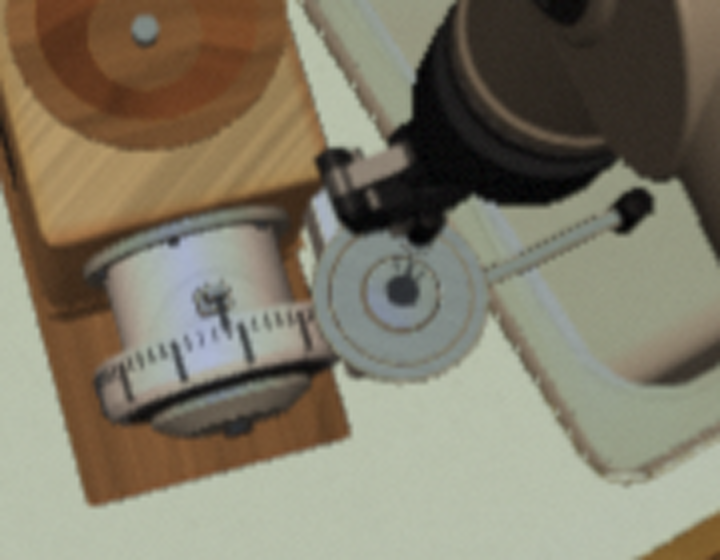

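The fingers straddle the handle in the side view: they are at crop x of about 255 and 327, with the handle at 290. The approach is clear, so I'll descend.

Call:
servo_tool(
  series=[
    [0, [-0.02, 0.03, 0.2], 0],
    [0, [-0.02, 0.03, 0.4], 0],
    [0, [-0.02, 0.03, 0.59], 0],
    [0, [-0.02, 0.03, 0.59], 0],
    [0, [-0.02, 0.03, 0.59], 0],
  ],
)

```text
clock: 4.3
tool_pos: [0.5467, 0.0433, 0.3004]
tcp_rot: [0.985, 0.17, 0.004, -0.003]
ft_force: [-0.1, -0.1, 0.3]
opening: 0.499
```

```bash
python3 - <<'E'
from h import *
import cv2
s,p,R=st(); print(p,p+R@[0,0,.054],s["ft_force"]); print(tog([.548,.0505,.247]))
a=imaging.read_camera("side")[:,:,::-1]
cv2.imwrite("pics/s2.png",cv2.resize(a[130:310,270:450],None,fx=3.3,fy=3.3,interpolation=cv2.INTER_CUBIC))
E
```

```text
[0.54666574 0.04329937 0.30042708] [0.54703442 0.04367296 0.24642963] [-0.07754245 -0.1360186   0.27318922]
[ 0.032 -0.061 -0.005]
```

View pics/s2.png

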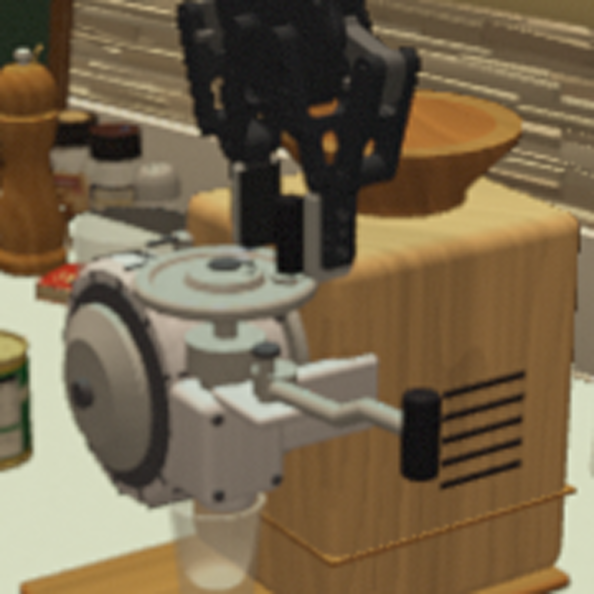

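Call:
servo_tool(
  series=[
    [0, [0.03, -0.06, 0], 0],
    [0, [0.03, -0.06, 0], 0],
    [0, [0.03, -0.06, 0], 0],
  ],
)

```text
clock: 4.6
tool_pos: [0.5488, 0.0512, 0.303]
tcp_rot: [0.985, 0.171, 0.006, -0.003]
ft_force: [0.3, 0.3, -0.2]
opening: 0.496
```

```bash
python3 - <<'E'
from h import *
s,p,R=st(); print(p,p+R@[0,0,.054],s["ft_force"],s["qd"]); print(tog([.548,.0505,.247]))
E
```

```text
[0.54882266 0.05123648 0.30304205] [0.54946314 0.05164983 0.24904743] [ 0.29447395  0.31442759 -0.22733891] [0.00050808 0.00445016 0.00613122 0.00784124 0.00458425 0.00211577
 0.00220972]
[-0.018  0.006  0.02 ]
```

Call:
servo_tool(
  series=[
    [-1, [-0.01, 0, 0.02], 0],
    [-1, [-0.01, 0, 0.02], 0],
    [-1, [-0.01, 0, 0.02], 0],
    [-1, [-0.01, 0, 0.02], 0],
    [-1, [-0.01, 0, 0.02], 0],
    [-1, [-0.01, 0, 0.02], 0],
  ],
)

```text
clock: 5.1
tool_pos: [0.5481, 0.0508, 0.3013]
tcp_rot: [0.985, 0.171, 0.007, -0.003]
ft_force: [-0.1, -0.4, 2.8]
opening: 0.137
```

```bash
python3 - <<'E'
from h import *
import cv2
s,p,R=st(); print(s["opening"],p,p+R@[0,0,.054],s["ft_force"],s["wrist_torque"],s["clock"])
a=imaging.read_camera("side")[:,:,::-1]
cv2.imwrite("pics/s3.png",cv2.resize(a[130:310,270:450],None,fx=3.3,fy=3.3,interpolation=cv2.INTER_CUBIC))
E
```

```text
0.1368688507439215 [0.54806089 0.05076785 0.301329  ] [0.54872273 0.05117164 0.24733456] [-0.13539737 -0.35557383  2.7856948 ] [-0.19080031  0.18924809  0.0508797 ] 5.1
```

View pics/s3.png

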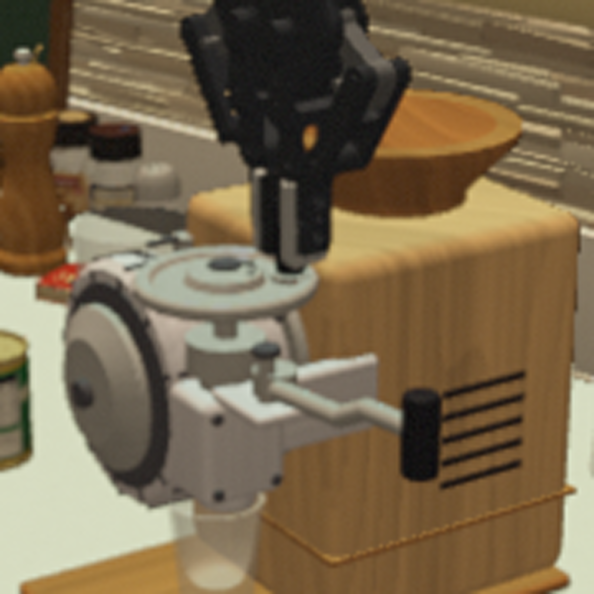

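```bash
cat >> h.py <<'E'
import json,os
def arc(W,d_deg,n,hold=2,z=None,r=.028,step=None):
    """rows for turning handle by d_deg (ccw +) about W from present; fractions along tool axes. targets put on circle W,r (TCP-referenced via tilt offset)"""
    s,p,R=st();g=p+R@[0,0,.054];d=g[:2]-W
    th=np.arctan2(d[1],d[0]);rows=[]
    for i in range(1,n+1):
        a=th+np.radians(d_deg)*i/n
        t=np.r_[np.array(W)+r*np.array([np.cos(a),np.sin(a)]),g[2] if z is None else z]
        rows.append(np.round(R.T@(t-g)*10,2)+0.)
    rows+=[rows[-1]]*hold
    print(json.dumps([[-1,r.tolist(),0] for r in rows]))
def rep(W):
    s,p,R=st();g=p+R@[0,0,.054];d=g[:2]-W;r=np.hypot(*d);u=d/r;t=np.array([-u[1],u[0]]);f=np.array(s["ft_force"])
    print("t %.2f g %s r %.4f th %.1f | Frad %.1f Ftan(ccw+) %.1f Fz %.1f"%(s["clock"],np.round(g,4),r,np.degrees(np.arctan2(d[1],d[0])),f[:2]@u,f[:2]@t,f[2]),"T",np.round(s["wrist_torque"],2),"op %.2f"%s["opening"])
W=np.array([.5216,.0581])
E
python3 -c "
from h import *
rep(W);arc(W,-50,8)"
```

```text
t 5.15 g [0.5487 0.0512 0.2473] r 0.0280 th -14.2 | Frad 0.1 Ftan(ccw+) -0.2 Fz 2.8 T [-0.09  0.14 -0.01] op 0.14
[[-1, [-0.02, 0.02, 0.0], 0], [-1, [-0.04, 0.05, 0.0], 0], [-1, [-0.06, 0.07, 0.0], 0], [-1, [-0.09, 0.08, 0.0], 0], [-1, [-0.11, 0.1, 0.0], 0], [-1, [-0.14, 0.11, 0.0], 0], [-1, [-0.17, 0.12, 0.0], 0], [-1, [-0.2, 0.12, 0.0], 0], [-1, [-0.2, 0.12, 0.0], 0], [-1, [-0.2, 0.12, 0.0], 0]]
```

Call:
servo_tool(
  series=[
    [-1, [-0.02, 0.02, 0.0], 0],
    [-1, [-0.04, 0.05, 0.0], 0],
    [-1, [-0.06, 0.07, 0.0], 0],
    [-1, [-0.09, 0.08, 0.0], 0],
    [-1, [-0.11, 0.1, 0.0], 0],
    [-1, [-0.14, 0.11, 0.0], 0],
    [-1, [-0.17, 0.12, 0.0], 0],
    [-1, [-0.2, 0.12, 0.0], 0],
    [-1, [-0.2, 0.12, 0.0], 0],
    [-1, [-0.2, 0.12, 0.0], 0],
  ],
)

```text
clock: 5.98
tool_pos: [0.5331, 0.0331, 0.3012]
tcp_rot: [0.985, 0.171, 0.007, -0.003]
ft_force: [-0.3, 4.0, 3.8]
opening: 0.144
```

```bash
python3 -c "
from h import *
rep(W);arc(W,-50,8)"
```

```text
t 5.98 g [0.5338 0.0335 0.2472] r 0.0274 th -63.7 | Frad -3.7 Ftan(ccw+) 1.5 Fz 3.8 T [1.   0.11 0.05] op 0.14
[[-1, [-0.03, 0.01, 0.0], 0], [-1, [-0.06, 0.01, 0.0], 0], [-1, [-0.09, 0.0, 0.0], 0], [-1, [-0.12, -0.01, 0.0], 0], [-1, [-0.15, -0.02, 0.0], 0], [-1, [-0.18, -0.03, 0.0], 0], [-1, [-0.2, -0.05, 0.0], 0], [-1, [-0.22, -0.07, 0.0], 0], [-1, [-0.22, -0.07, 0.0], 0], [-1, [-0.22, -0.07, 0.0], 0]]
```

Call:
servo_tool(
  series=[
    [-1, [-0.03, 0.01, 0.0], 0],
    [-1, [-0.06, 0.01, 0.0], 0],
    [-1, [-0.09, 0.0, 0.0], 0],
    [-1, [-0.12, -0.01, 0.0], 0],
    [-1, [-0.15, -0.02, 0.0], 0],
    [-1, [-0.18, -0.03, 0.0], 0],
    [-1, [-0.2, -0.05, 0.0], 0],
    [-1, [-0.22, -0.07, 0.0], 0],
    [-1, [-0.22, -0.07, 0.0], 0],
  ],
)

```text
clock: 6.73
tool_pos: [0.5108, 0.0323, 0.3013]
tcp_rot: [0.985, 0.171, 0.008, -0.003]
ft_force: [3.9, 4.0, 1.3]
opening: 0.142
```

```bash
python3 -c "
from h import *
rep(W);arc(W,-16,3)"
```

```text
t 6.73 g [0.5117 0.0327 0.2473] r 0.0272 th -111.4 | Frad -5.1 Ftan(ccw+) 2.2 Fz 1.3 T [ 0.87 -0.71  0.01] op 0.14
[[-1, [-0.02, -0.01, 0.0], 0], [-1, [-0.04, -0.03, 0.0], 0], [-1, [-0.06, -0.05, 0.0], 0], [-1, [-0.06, -0.05, 0.0], 0], [-1, [-0.06, -0.05, 0.0], 0]]
```

```bash
sed -i 's/^W=.*/W=np.array([.5218,.0589])/' h.py; cat >> h.py <<'E'
def table(step,n):
    s,p,R=st();g=p+R@[0,0,.054];d=g[:2]-W;th=np.degrees(np.arctan2(d[1],d[0]))
    u=lambda a:np.array([np.cos(np.radians(a)),np.sin(np.radians(a))])
    cur=g[:2]
    for i in range(n):
        a=th+step*i
        o=[]
        for k in(.5,1):
            t=np.r_[W+.028*u(a+step*k)-cur,0];o.append((np.round(200*(R.T@(t*10)))/200)[:2].tolist())
        e=u(a+step);print("to %.0f"%(a+step),o,"tan %.2f,%.2f"%(-e[1],e[0]),"xy",np.round(W+.028*e,4))
        cur=W+.028*e
E
python3 -c "
from h import *
rep(W);table(-15,20)"
```

```text
t 6.73 g [0.5117 0.0327 0.2473] r 0.0281 th -111.1 | Frad -5.1 Ftan(ccw+) 2.2 Fz 1.3 T [ 0.87 -0.71  0.01] op 0.14
to -126 [[-0.025, -0.025], [-0.05, -0.055]] tan 0.81,-0.59 xy [0.5053 0.0363]
to -141 [[-0.02, -0.03], [-0.035, -0.065]] tan 0.63,-0.78 xy [0.5    0.0413]
to -156 [[-0.01, -0.035], [-0.015, -0.07]] tan 0.40,-0.91 xy [0.4962 0.0476]
to -171 [[-0.0, -0.035], [0.005, -0.075]] tan 0.15,-0.99 xy [0.4941 0.0546]
to -186 [[0.01, -0.035], [0.025, -0.07]] tan -0.11,-0.99 xy [0.494  0.0619]
to -201 [[0.02, -0.03], [0.04, -0.06]] tan -0.36,-0.93 xy [0.4957 0.069 ]
to -216 [[0.025, -0.025], [0.055, -0.05]] tan -0.59,-0.81 xy [0.4992 0.0754]
to -231 [[0.03, -0.02], [0.065, -0.035]] tan -0.78,-0.63 xy [0.5042 0.0807]
to -246 [[0.035, -0.01], [0.07, -0.015]] tan -0.91,-0.40 xy [0.5105 0.0845]
to -261 [[0.035, -0.0], [0.075, 0.005]] tan -0.99,-0.15 xy [0.5175 0.0866]
to -276 [[0.035, 0.01], [0.07, 0.025]] tan -0.99,0.11 xy [0.5248 0.0867]
to -291 [[0.03, 0.02], [0.06, 0.04]] tan -0.93,0.36 xy [0.5319 0.085 ]
to -306 [[0.025, 0.025], [0.05, 0.055]] tan -0.81,0.59 xy [0.5383 0.0815]
to -321 [[0.02, 0.03], [0.035, 0.065]] tan -0.63,0.78 xy [0.5436 0.0765]
to -336 [[0.01, 0.035], [0.015, 0.07]] tan -0.40,0.91 xy [0.5474 0.0702]
to -351 [[0.0, 0.035], [-0.005, 0.075]] tan -0.15,0.99 xy [0.5495 0.0632]
to -366 [[-0.01, 0.035], [-0.025, 0.07]] tan 0.11,0.99 xy [0.5496 0.0559]
to -381 [[-0.02, 0.03], [-0.04, 0.06]] tan 0.36,0.93 xy [0.5479 0.0488]
to -396 [[-0.025, 0.025], [-0.055, 0.05]] tan 0.59,0.81 xy [0.5444 0.0424]
to -411 [[-0.03, 0.02], [-0.065, 0.035]] tan 0.78,0.63 xy [0.5394 0.0371]
```

Call:
servo_tool(
  series=[
    [-1, [-0.025, -0.025, 0], 0],
    [-1, [-0.05, -0.055, 0], 0],
    [-1, [-0.05, -0.055, 0], 0],
  ],
)

```text
clock: 6.98
tool_pos: [0.5049, 0.0354, 0.3013]
tcp_rot: [0.985, 0.171, 0.009, -0.002]
ft_force: [4.7, 2.4, 0.2]
opening: 0.142
```

Call:
servo_tool(
  series=[
    [-1, [-0.02, -0.03, 0], 0],
    [-1, [-0.035, -0.065, 0], 0],
    [-1, [-0.035, -0.065, 0], 0],
  ],
)

```text
clock: 7.23
tool_pos: [0.4999, 0.0397, 0.3013]
tcp_rot: [0.985, 0.171, 0.01, -0.001]
ft_force: [3.9, 1.1, -0.3]
opening: 0.143
```

Call:
servo_tool(
  series=[
    [-1, [-0.01, -0.035, 0], 0],
    [-1, [-0.015, -0.07, 0], 0],
    [-1, [-0.015, -0.07, 0], 0],
  ],
)

```text
clock: 7.48
tool_pos: [0.4959, 0.0454, 0.3013]
tcp_rot: [0.985, 0.171, 0.01, -0.001]
ft_force: [3.3, -0.8, 0.9]
opening: 0.143
```

Call:
servo_tool(
  series=[
    [-1, [0.0, -0.035, 0], 0],
    [-1, [0.005, -0.075, 0], 0],
    [-1, [0.005, -0.075, 0], 0],
  ],
)

```text
clock: 7.73
tool_pos: [0.4933, 0.0529, 0.3013]
tcp_rot: [0.985, 0.171, 0.009, -0.001]
ft_force: [2.0, -0.8, 2.3]
opening: 0.143
```

```bash
python3 -c "
from h import *
rep(W);table(-15,12)"
```

```text
t 7.73 g [0.4943 0.0532 0.2473] r 0.0281 th -168.2 | Frad -1.8 Ftan(ccw+) 1.1 Fz 2.3 T [-0.32 -0.4  -0.02] op 0.14
to -183 [[0.01, -0.035], [0.02, -0.07]] tan -0.06,-1.00 xy [0.4938 0.0605]
to -198 [[0.015, -0.035], [0.035, -0.065]] tan -0.31,-0.95 xy [0.4952 0.0677]
to -213 [[0.025, -0.025], [0.05, -0.05]] tan -0.55,-0.84 xy [0.4984 0.0742]
to -228 [[0.03, -0.02], [0.065, -0.035]] tan -0.75,-0.67 xy [0.5031 0.0798]
to -243 [[0.035, -0.01], [0.07, -0.02]] tan -0.89,-0.45 xy [0.5092 0.0839]
to -258 [[0.035, -0.0], [0.075, 0.0]] tan -0.98,-0.20 xy [0.5161 0.0863]
to -273 [[0.035, 0.005], [0.07, 0.02]] tan -1.00,0.06 xy [0.5234 0.0869]
to -288 [[0.035, 0.015], [0.065, 0.035]] tan -0.95,0.31 xy [0.5306 0.0855]
to -303 [[0.025, 0.025], [0.05, 0.05]] tan -0.84,0.55 xy [0.5371 0.0823]
to -318 [[0.02, 0.03], [0.035, 0.065]] tan -0.67,0.75 xy [0.5427 0.0776]
to -333 [[0.01, 0.035], [0.02, 0.07]] tan -0.45,0.89 xy [0.5468 0.0715]
to -348 [[0.0, 0.035], [-0.0, 0.075]] tan -0.20,0.98 xy [0.5492 0.0646]
```

Call:
servo_tool(
  series=[
    [-1, [0.01, -0.035, 0], 0],
    [-1, [0.02, -0.07, 0], 0],
    [-1, [0.02, -0.07, 0], 0],
  ],
)

```text
clock: 7.98
tool_pos: [0.4927, 0.0608, 0.3013]
tcp_rot: [0.985, 0.172, 0.009, -0.001]
ft_force: [2.5, -2.5, 1.8]
opening: 0.143
```

Tangential force is about 2.4 N, so the wheel is still just running. I'll carry on.

Call:
servo_tool(
  series=[
    [-1, [0.015, -0.035, 0], 0],
    [-1, [0.035, -0.065, 0], 0],
    [-1, [0.035, -0.065, 0], 0],
  ],
)

```text
clock: 8.23
tool_pos: [0.4942, 0.0685, 0.3013]
tcp_rot: [0.985, 0.172, 0.009, -0.0]
ft_force: [3.4, -3.3, 2.0]
opening: 0.14
```

Call:
servo_tool(
  series=[
    [-1, [0.025, -0.025, 0], 0],
    [-1, [0.05, -0.05, 0], 0],
    [-1, [0.05, -0.05, 0], 0],
  ],
)

```text
clock: 8.48
tool_pos: [0.4976, 0.0751, 0.3012]
tcp_rot: [0.985, 0.173, 0.009, -0.0]
ft_force: [2.2, -4.3, 2.5]
opening: 0.144
```

Call:
servo_tool(
  series=[
    [-1, [0.03, -0.02, 0], 0],
    [-1, [0.065, -0.035, 0], 0],
    [-1, [0.065, -0.035, 0], 0],
  ],
)

```text
clock: 8.73
tool_pos: [0.5029, 0.0808, 0.3012]
tcp_rot: [0.985, 0.173, 0.009, 0.0]
ft_force: [1.3, -4.3, 2.2]
opening: 0.141
```

```bash
python3 -c "
from h import *
rep(W);table(-15,15)"
```

```text
t 8.73 g [0.5038 0.081  0.2472] r 0.0285 th 129.1 | Frad -4.1 Ftan(ccw+) 1.7 Fz 2.2 T [-1.02 -0.41 -0.01] op 0.14
to 114 [[0.035, -0.005], [0.075, -0.01]] tan -0.91,-0.41 xy [0.5104 0.0845]
to 99 [[0.035, -0.0], [0.075, 0.005]] tan -0.99,-0.16 xy [0.5174 0.0865]
to 84 [[0.035, 0.01], [0.07, 0.025]] tan -0.99,0.10 xy [0.5247 0.0868]
to 69 [[0.03, 0.02], [0.06, 0.04]] tan -0.93,0.36 xy [0.5318 0.0851]
to 54 [[0.025, 0.025], [0.05, 0.055]] tan -0.81,0.59 xy [0.5382 0.0816]
to 39 [[0.02, 0.03], [0.035, 0.065]] tan -0.63,0.78 xy [0.5435 0.0766]
to 24 [[0.01, 0.035], [0.015, 0.07]] tan -0.41,0.91 xy [0.5474 0.0703]
to 9 [[0.0, 0.035], [-0.005, 0.075]] tan -0.16,0.99 xy [0.5494 0.0633]
to -6 [[-0.01, 0.035], [-0.025, 0.07]] tan 0.10,0.99 xy [0.5497 0.056 ]
to -21 [[-0.02, 0.03], [-0.04, 0.06]] tan 0.36,0.93 xy [0.548  0.0489]
to -36 [[-0.025, 0.025], [-0.055, 0.05]] tan 0.59,0.81 xy [0.5445 0.0425]
to -51 [[-0.03, 0.02], [-0.065, 0.035]] tan 0.78,0.63 xy [0.5395 0.0372]
to -66 [[-0.035, 0.01], [-0.07, 0.015]] tan 0.91,0.41 xy [0.5332 0.0333]
to -81 [[-0.035, 0.0], [-0.075, -0.005]] tan 0.99,0.16 xy [0.5262 0.0313]
to -96 [[-0.035, -0.01], [-0.07, -0.025]] tan 0.99,-0.10 xy [0.5189 0.031 ]
```

Call:
servo_tool(
  series=[
    [-1, [0.035, -0.005, 0], 0],
    [-1, [0.075, -0.01, 0], 0],
    [-1, [0.075, -0.01, 0], 0],
  ],
)

```text
clock: 8.98
tool_pos: [0.5098, 0.0849, 0.3012]
tcp_rot: [0.985, 0.173, 0.009, -0.0]
ft_force: [0.1, -3.6, 5.8]
opening: 0.139
```

Call:
servo_tool(
  series=[
    [-1, [0.035, 0, 0], 0],
    [-1, [0.075, 0.005, 0], 0],
    [-1, [0.075, 0.005, 0], 0],
  ],
)

```text
clock: 9.23
tool_pos: [0.5173, 0.087, 0.3012]
tcp_rot: [0.985, 0.173, 0.008, -0.0]
ft_force: [-0.2, -4.3, 5.6]
opening: 0.139
```

Call:
servo_tool(
  series=[
    [-1, [0.035, 0.01, 0], 0],
    [-1, [0.07, 0.025, 0], 0],
    [-1, [0.07, 0.025, 0], 0],
  ],
)

```text
clock: 9.48
tool_pos: [0.5245, 0.087, 0.3012]
tcp_rot: [0.985, 0.173, 0.008, -0.0]
ft_force: [-2.1, -3.9, 5.5]
opening: 0.14
```

Call:
servo_tool(
  series=[
    [-1, [0.03, 0.02, 0], 0],
    [-1, [0.06, 0.04, 0], 0],
    [-1, [0.06, 0.04, 0], 0],
  ],
)

```text
clock: 9.73
tool_pos: [0.531, 0.0854, 0.3012]
tcp_rot: [0.985, 0.173, 0.006, -0.001]
ft_force: [-3.3, -3.1, 6.6]
opening: 0.144
```

```bash
python3 -c "
from h import *
rep(W);table(-15,12)"
```

```text
t 9.73 g [0.5317 0.0856 0.2472] r 0.0285 th 69.7 | Frad -4.1 Ftan(ccw+) 2.1 Fz 6.6 T [-0.86  0.76 -0.03] op 0.14
to 55 [[0.025, 0.03], [0.045, 0.06]] tan -0.82,0.58 xy [0.538  0.0818]
to 40 [[0.02, 0.03], [0.035, 0.065]] tan -0.64,0.77 xy [0.5433 0.0768]
to 25 [[0.01, 0.035], [0.015, 0.07]] tan -0.42,0.91 xy [0.5472 0.0706]
to 10 [[0.0, 0.035], [-0.005, 0.075]] tan -0.17,0.99 xy [0.5494 0.0636]
to -5 [[-0.01, 0.035], [-0.02, 0.07]] tan 0.09,1.00 xy [0.5497 0.0563]
to -20 [[-0.02, 0.03], [-0.04, 0.06]] tan 0.35,0.94 xy [0.5481 0.0492]
to -35 [[-0.025, 0.025], [-0.055, 0.05]] tan 0.58,0.82 xy [0.5447 0.0427]
to -50 [[-0.03, 0.02], [-0.065, 0.035]] tan 0.77,0.64 xy [0.5397 0.0374]
to -65 [[-0.035, 0.01], [-0.07, 0.015]] tan 0.91,0.42 xy [0.5335 0.0335]
to -80 [[-0.035, 0.0], [-0.075, -0.005]] tan 0.99,0.17 xy [0.5265 0.0313]
to -95 [[-0.035, -0.01], [-0.07, -0.02]] tan 1.00,-0.09 xy [0.5192 0.031 ]
to -110 [[-0.03, -0.02], [-0.06, -0.04]] tan 0.94,-0.35 xy [0.5121 0.0326]
```

Call:
servo_tool(
  series=[
    [-1, [0.025, 0.03, 0], 0],
    [-1, [0.045, 0.06, 0], 0],
    [-1, [0.045, 0.06, 0], 0],
  ],
)

```text
clock: 9.98
tool_pos: [0.5367, 0.0824, 0.3012]
tcp_rot: [0.985, 0.173, 0.006, -0.002]
ft_force: [-3.1, -1.8, 6.7]
opening: 0.143
```

Call:
servo_tool(
  series=[
    [-1, [0.02, 0.03, 0], 0],
    [-1, [0.035, 0.065, 0], 0],
    [-1, [0.035, 0.065, 0], 0],
  ],
)

```text
clock: 10.23
tool_pos: [0.5413, 0.0787, 0.3012]
tcp_rot: [0.985, 0.173, 0.004, -0.003]
ft_force: [-4.0, -1.4, 5.4]
opening: 0.141
```

Call:
servo_tool(
  series=[
    [-1, [0.01, 0.035, 0], 0],
    [-1, [0.02, 0.07, 0], 0],
    [-1, [0.02, 0.07, 0], 0],
  ],
)

```text
clock: 10.48
tool_pos: [0.5447, 0.0746, 0.3012]
tcp_rot: [0.985, 0.174, 0.003, -0.005]
ft_force: [-3.8, -0.6, 4.9]
opening: 0.139
```

```bash
python3 -c "
from h import *
rep(W);table(-15,12)"
```

```text
t 10.48 g [0.545  0.0752 0.2472] r 0.0283 th 35.0 | Frad -3.5 Ftan(ccw+) 1.7 Fz 4.9 T [-0.17  0.77  0.03] op 0.14
to 20 [[0.005, 0.035], [0.005, 0.075]] tan -0.34,0.94 xy [0.5481 0.0685]
to 5 [[-0.0, 0.035], [-0.01, 0.07]] tan -0.09,1.00 xy [0.5497 0.0613]
to -10 [[-0.01, 0.035], [-0.03, 0.07]] tan 0.17,0.98 xy [0.5494 0.054 ]
to -25 [[-0.02, 0.03], [-0.045, 0.06]] tan 0.42,0.91 xy [0.5472 0.0471]
to -40 [[-0.03, 0.025], [-0.06, 0.045]] tan 0.64,0.77 xy [0.5432 0.0409]
to -55 [[-0.035, 0.015], [-0.07, 0.03]] tan 0.82,0.57 xy [0.5379 0.036 ]
to -70 [[-0.035, 0.005], [-0.07, 0.01]] tan 0.94,0.34 xy [0.5314 0.0326]
to -85 [[-0.035, -0.0], [-0.07, -0.01]] tan 1.00,0.09 xy [0.5242 0.031 ]
to -100 [[-0.035, -0.01], [-0.07, -0.03]] tan 0.98,-0.17 xy [0.5169 0.0313]
to -115 [[-0.03, -0.02], [-0.06, -0.045]] tan 0.91,-0.42 xy [0.51   0.0335]
to -130 [[-0.025, -0.03], [-0.045, -0.06]] tan 0.77,-0.64 xy [0.5038 0.0375]
to -145 [[-0.015, -0.035], [-0.03, -0.07]] tan 0.57,-0.82 xy [0.4989 0.0428]
```

Call:
servo_tool(
  series=[
    [-1, [0.005, 0.035, 0], 0],
    [-1, [0.005, 0.075, 0], 0],
    [-1, [0.005, 0.075, 0], 0],
  ],
)

```text
clock: 10.73
tool_pos: [0.5473, 0.0698, 0.3012]
tcp_rot: [0.985, 0.174, 0.003, -0.006]
ft_force: [-1.7, 1.4, 4.2]
opening: 0.14
```

Call:
servo_tool(
  series=[
    [-1, [0, 0.035, 0], 0],
    [-1, [-0.005, 0.075, 0], 0],
    [-1, [-0.005, 0.075, 0], 0],
  ],
)

```text
clock: 10.98
tool_pos: [0.5494, 0.0632, 0.3012]
tcp_rot: [0.985, 0.174, 0.003, -0.007]
ft_force: [-2.9, 2.9, 5.9]
opening: 0.139
```

```bash
python3 -c "
from h import *
rep(W);table(-10,12)"
```

```text
t 10.98 g [0.5496 0.064  0.2472] r 0.0283 th 10.4 | Frad -2.3 Ftan(ccw+) 3.4 Fz 5.9 T [0.5  0.56 0.02] op 0.14
to 0 [[-0.01, 0.025], [-0.015, 0.045]] tan -0.01,1.00 xy [0.5498 0.0591]
to -10 [[-0.01, 0.025], [-0.02, 0.045]] tan 0.17,0.99 xy [0.5494 0.0542]
to -20 [[-0.015, 0.02], [-0.03, 0.04]] tan 0.34,0.94 xy [0.5482 0.0495]
to -30 [[-0.015, 0.02], [-0.035, 0.035]] tan 0.49,0.87 xy [0.5461 0.0451]
to -40 [[-0.02, 0.015], [-0.04, 0.03]] tan 0.64,0.77 xy [0.5434 0.041 ]
to -50 [[-0.02, 0.01], [-0.045, 0.02]] tan 0.76,0.65 xy [0.5399 0.0376]
to -60 [[-0.025, 0.005], [-0.045, 0.015]] tan 0.86,0.51 xy [0.536  0.0347]
to -70 [[-0.025, 0.005], [-0.05, 0.005]] tan 0.94,0.35 xy [0.5316 0.0327]
to -80 [[-0.025, -0.0], [-0.05, -0.005]] tan 0.98,0.18 xy [0.5269 0.0314]
to -90 [[-0.025, -0.005], [-0.045, -0.01]] tan 1.00,0.01 xy [0.522  0.0309]
to -100 [[-0.025, -0.01], [-0.045, -0.02]] tan 0.99,-0.17 xy [0.5171 0.0313]
to -110 [[-0.02, -0.015], [-0.04, -0.03]] tan 0.94,-0.34 xy [0.5124 0.0325]
```

Call:
servo_tool(
  series=[
    [-1, [-0.01, 0.025, 0], 0],
    [-1, [-0.015, 0.045, 0], 0],
    [-1, [-0.015, 0.045, 0], 0],
  ],
)

```text
clock: 11.23
tool_pos: [0.5496, 0.0605, 0.3012]
tcp_rot: [0.985, 0.175, 0.004, -0.009]
ft_force: [-2.3, 7.1, 3.6]
opening: 0.139
```

Call:
servo_tool(
  series=[
    [-1, [-0.01, 0.03, 0], 0],
    [-1, [-0.01, 0.03, 0], 0],
    [-1, [-0.01, 0.03, 0], 0],
  ],
)

```text
clock: 11.48
tool_pos: [0.5496, 0.0599, 0.3012]
tcp_rot: [0.984, 0.176, 0.005, -0.011]
ft_force: [-2.1, 7.4, 2.9]
opening: 0.144
```

```bash
python3 -c "
from h import *
rep(W)"
```

```text
t 11.48 g [0.5499 0.0612 0.2473] r 0.0282 th 4.7 | Frad -1.5 Ftan(ccw+) 7.6 Fz 2.9 T [1.22 0.38 0.  ] op 0.14
```

Call:
servo_tool(
  series=[
    [-1, [-0.005, 0.04, 0], 0],
    [-1, [-0.005, 0.04, 0], 0],
    [-1, [-0.005, 0.04, 0], 0],
  ],
)

```text
clock: 11.73
tool_pos: [0.5499, 0.059, 0.3012]
tcp_rot: [0.984, 0.177, 0.004, -0.014]
ft_force: [-4.7, 6.7, 3.9]
opening: 0.138
```

```bash
python3 - <<'E'
from h import *
import cv2
rep(W)
a=imaging.read_camera("side")[:,:,::-1];b=imaging.read_camera("top")[:,:,::-1]
cv2.imwrite("pics/s4.png",cv2.resize(a[130:310,270:450],None,fx=3.3,fy=3.3,interpolation=cv2.INTER_CUBIC))
cv2.imwrite("pics/t4.png",cv2.resize(b[180:320,300:480],None,fx=4,fy=4,interpolation=cv2.INTER_CUBIC))
E
```

```text
t 11.73 g [0.5501 0.0606 0.2472] r 0.0283 th 3.4 | Frad -4.3 Ftan(ccw+) 6.9 Fz 3.9 T [1.35 0.71 0.02] op 0.14
```

View pics/s4.png

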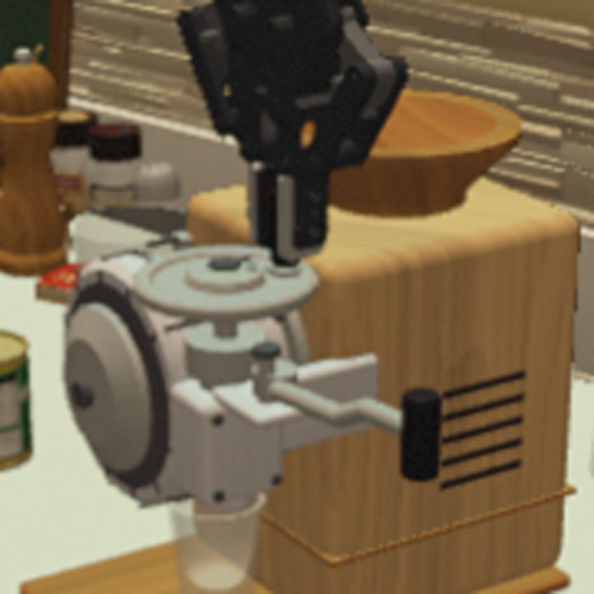

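View pics/t4.png

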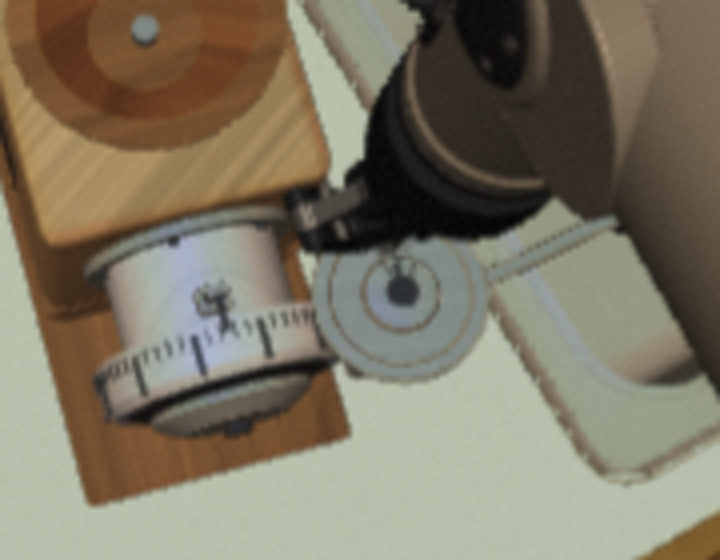

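Call:
servo_tool(
  series=[
    [-1, [-0.005, 0.03, 0], 0],
    [-1, [-0.01, 0.06, 0], 0],
    [-1, [-0.01, 0.06, 0], 0],
    [-1, [-0.01, 0.06, 0], 0],
  ],
)

```text
clock: 12.17
tool_pos: [0.5501, 0.0572, 0.3011]
tcp_rot: [0.984, 0.178, 0.004, -0.017]
ft_force: [-4.2, 9.1, 4.8]
opening: 0.133
```

```bash
python3 - <<'E'
from h import *
rep(W)
E
```

```text
t 12.17 g [0.5502 0.0591 0.2472] r 0.0284 th 0.4 | Frad -4.2 Ftan(ccw+) 9.1 Fz 4.8 T [1.66 0.8  0.02] op 0.13
```

```bash
cat >> h.py <<'E'
def go(d,n=10,hold=0):
    s,p,R=st();g=p+R@[0,0,.054];e=g[:2]-W;th=np.degrees(np.arctan2(e[1],e[0]))
    L=json.load(open("log.json")) if os.path.exists("log.json") else [th]
    u=L[-1]+((th-L[-1]+180)%360-180);L.append(u);json.dump(L,open("log.json","w"))
    print("unwrapped %.1f"%u,"to go %.1f"%(11+1080-u));rep(W)
    rows=[]
    for i in range(1,n+1):
        a=np.radians(th+d*i/n);t=np.r_[W+.028*np.array([np.cos(a),np.sin(a)]),.2472]
        rows.append((np.round(200*(R.T@(t-g)*10))/200+0.).tolist())
    rows+=[rows[-1]]*hold
    print(json.dumps([[-1,[r[0],r[1],0],0] for r in rows]))
E
python3 -c "
from h import *
go(120)"
```

```text
unwrapped 0.4 to go 1090.6
t 12.17 g [0.5502 0.0591 0.2472] r 0.0284 th 0.4 | Frad -4.2 Ftan(ccw+) 9.1 Fz 4.8 T [1.66 0.8  0.02] op 0.13
[[-1, [0.01, -0.06, 0], 0], [-1, [0.01, -0.115, 0], 0], [-1, [0.0, -0.175, 0], 0], [-1, [-0.02, -0.23, 0], 0], [-1, [-0.05, -0.275, 0], 0], [-1, [-0.095, -0.32, 0], 0], [-1, [-0.145, -0.35, 0], 0], [-1, [-0.2, -0.37, 0], 0], [-1, [-0.255, -0.38, 0], 0], [-1, [-0.315, -0.375, 0], 0]]
```

Call:
servo_tool(
  series=[
    [-1, [0.01, -0.06, 0], 0],
    [-1, [0.01, -0.115, 0], 0],
    [-1, [0.0, -0.175, 0], 0],
    [-1, [-0.02, -0.23, 0], 0],
    [-1, [-0.05, -0.275, 0], 0],
    [-1, [-0.095, -0.32, 0], 0],
    [-1, [-0.145, -0.35, 0], 0],
    [-1, [-0.2, -0.37, 0], 0],
    [-1, [-0.255, -0.38, 0], 0],
    [-1, [-0.315, -0.375, 0], 0],
  ],
)

```text
clock: 13.0
tool_pos: [0.5071, 0.0807, 0.3017]
tcp_rot: [0.984, 0.178, 0.005, -0.016]
ft_force: [4.2, -2.2, -2.2]
opening: 0.14
```

```bash
python3 -c "
from h import *
go(150)"
```

```text
unwrapped 121.7 to go 969.3
t 13.00 g [0.5072 0.0825 0.2477] r 0.0277 th 121.7 | Frad -4.1 Ftan(ccw+) -2.5 Fz -2.2 T [-0.93 -1.16  0.06] op 0.14
[[-1, [-0.07, 0.02, 0], 0], [-1, [-0.13, 0.06, 0], 0], [-1, [-0.18, 0.115, 0], 0], [-1, [-0.21, 0.18, 0], 0], [-1, [-0.225, 0.255, 0], 0], [-1, [-0.22, 0.325, 0], 0], [-1, [-0.2, 0.395, 0], 0], [-1, [-0.155, 0.455, 0], 0], [-1, [-0.105, 0.505, 0], 0], [-1, [-0.035, 0.535, 0], 0]]
```

Call:
servo_tool(
  series=[
    [-1, [-0.07, 0.02, 0], 0],
    [-1, [-0.13, 0.06, 0], 0],
    [-1, [-0.18, 0.115, 0], 0],
    [-1, [-0.21, 0.18, 0], 0],
    [-1, [-0.225, 0.255, 0], 0],
    [-1, [-0.22, 0.325, 0], 0],
    [-1, [-0.2, 0.395, 0], 0],
    [-1, [-0.155, 0.455, 0], 0],
    [-1, [-0.105, 0.505, 0], 0],
    [-1, [-0.035, 0.535, 0], 0],
  ],
)

```text
clock: 13.83
tool_pos: [0.5221, 0.0286, 0.3009]
tcp_rot: [0.984, 0.178, 0.003, -0.016]
ft_force: [-1.8, 0.7, 7.5]
opening: 0.138
```

```bash
python3 -c "
from h import *
go(150)"
```

```text
unwrapped 270.6 to go 820.4
t 13.83 g [0.5221 0.0304 0.2469] r 0.0285 th -89.4 | Frad -0.7 Ftan(ccw+) -1.8 Fz 7.5 T [-0.1   0.53  0.04] op 0.14
[[-1, [0.075, 0.01, 0], 0], [-1, [0.145, 0.01, 0], 0], [-1, [0.215, -0.015, 0], 0], [-1, [0.275, -0.055, 0], 0], [-1, [0.325, -0.105, 0], 0], [-1, [0.36, -0.17, 0], 0], [-1, [0.375, -0.245, 0], 0], [-1, [0.375, -0.315, 0], 0], [-1, [0.35, -0.385, 0], 0], [-1, [0.31, -0.45, 0], 0]]
```

Call:
servo_tool(
  series=[
    [-1, [0.075, 0.01, 0], 0],
    [-1, [0.145, 0.01, 0], 0],
    [-1, [0.215, -0.015, 0], 0],
    [-1, [0.275, -0.055, 0], 0],
    [-1, [0.325, -0.105, 0], 0],
    [-1, [0.36, -0.17, 0], 0],
    [-1, [0.375, -0.245, 0], 0],
    [-1, [0.375, -0.315, 0], 0],
    [-1, [0.35, -0.385, 0], 0],
    [-1, [0.31, -0.45, 0], 0],
  ],
)

```text
clock: 14.67
tool_pos: [0.5345, 0.082, 0.3017]
tcp_rot: [0.984, 0.178, 0.003, -0.016]
ft_force: [0.3, -4.8, -5.1]
opening: 0.142
```

```bash
python3 -c "
from h import *
go(150)"
```

```text
unwrapped 422.9 to go 668.1
t 14.67 g [0.5345 0.0837 0.2478] r 0.0279 th 62.9 | Frad -4.2 Ftan(ccw+) -2.5 Fz -5.1 T [-1.31 -0.32  0.02] op 0.14
[[-1, [-0.055, -0.05, 0], 0], [-1, [-0.12, -0.08, 0], 0], [-1, [-0.195, -0.09, 0], 0], [-1, [-0.265, -0.085, 0], 0], [-1, [-0.335, -0.06, 0], 0], [-1, [-0.395, -0.02, 0], 0], [-1, [-0.44, 0.035, 0], 0], [-1, [-0.475, 0.105, 0], 0], [-1, [-0.485, 0.175, 0], 0], [-1, [-0.48, 0.25, 0], 0]]
```

Call:
servo_tool(
  series=[
    [-1, [-0.055, -0.05, 0], 0],
    [-1, [-0.12, -0.08, 0], 0],
    [-1, [-0.195, -0.09, 0], 0],
    [-1, [-0.265, -0.085, 0], 0],
    [-1, [-0.335, -0.06, 0], 0],
    [-1, [-0.395, -0.02, 0], 0],
    [-1, [-0.44, 0.035, 0], 0],
    [-1, [-0.475, 0.105, 0], 0],
    [-1, [-0.485, 0.175, 0], 0],
    [-1, [-0.48, 0.25, 0], 0],
  ],
)

```text
clock: 15.5
tool_pos: [0.4977, 0.0428, 0.3012]
tcp_rot: [0.984, 0.179, 0.002, -0.017]
ft_force: [-1.0, 2.2, 3.3]
opening: 0.139
```

```bash
python3 -c "
from h import *
go(150)"
```

```text
unwrapped 570.5 to go 520.5
t 15.50 g [0.4976 0.0446 0.2473] r 0.0281 th -149.5 | Frad -0.3 Ftan(ccw+) -2.4 Fz 3.3 T [ 0.32 -0.12  0.04] op 0.14
[[-1, [0.02, 0.07, 0], 0], [-1, [0.06, 0.13, 0], 0], [-1, [0.115, 0.18, 0], 0], [-1, [0.18, 0.215, 0], 0], [-1, [0.25, 0.23, 0], 0], [-1, [0.325, 0.225, 0], 0], [-1, [0.395, 0.205, 0], 0], [-1, [0.455, 0.165, 0], 0], [-1, [0.505, 0.11, 0], 0], [-1, [0.54, 0.05, 0], 0]]
```

Call:
servo_tool(
  series=[
    [-1, [0.02, 0.07, 0], 0],
    [-1, [0.06, 0.13, 0], 0],
    [-1, [0.115, 0.18, 0], 0],
    [-1, [0.18, 0.215, 0], 0],
    [-1, [0.25, 0.23, 0], 0],
    [-1, [0.325, 0.225, 0], 0],
    [-1, [0.395, 0.205, 0], 0],
    [-1, [0.455, 0.165, 0], 0],
    [-1, [0.505, 0.11, 0], 0],
    [-1, [0.54, 0.05, 0], 0],
  ],
)

```text
clock: 16.33
tool_pos: [0.5504, 0.0563, 0.3012]
tcp_rot: [0.984, 0.178, 0.002, -0.016]
ft_force: [-3.4, -3.6, 2.5]
opening: 0.139
```

```bash
python3 -c "
from h import *
go(150)"
```

```text
unwrapped 718.2 to go 372.8
t 16.33 g [0.5502 0.058  0.2472] r 0.0285 th -1.8 | Frad -3.3 Ftan(ccw+) -3.7 Fz 2.5 T [-0.93  0.56  0.02] op 0.14
[[-1, [0.015, -0.07, 0], 0], [-1, [0.015, -0.145, 0], 0], [-1, [-0.005, -0.215, 0], 0], [-1, [-0.04, -0.28, 0], 0], [-1, [-0.095, -0.33, 0], 0], [-1, [-0.155, -0.365, 0], 0], [-1, [-0.225, -0.385, 0], 0], [-1, [-0.3, -0.385, 0], 0], [-1, [-0.37, -0.365, 0], 0], [-1, [-0.435, -0.33, 0], 0]]
```

Call:
servo_tool(
  series=[
    [-1, [0.015, -0.07, 0], 0],
    [-1, [0.015, -0.145, 0], 0],
    [-1, [-0.005, -0.215, 0], 0],
    [-1, [-0.04, -0.28, 0], 0],
    [-1, [-0.095, -0.33, 0], 0],
    [-1, [-0.155, -0.365, 0], 0],
    [-1, [-0.225, -0.385, 0], 0],
    [-1, [-0.3, -0.385, 0], 0],
    [-1, [-0.37, -0.365, 0], 0],
    [-1, [-0.435, -0.33, 0], 0],
  ],
)

```text
clock: 17.17
tool_pos: [0.4984, 0.0723, 0.3018]
tcp_rot: [0.984, 0.178, 0.004, -0.017]
ft_force: [6.6, 0.1, -6.3]
opening: 0.141
```

```bash
python3 -c "
from h import *
go(150)"
```

```text
unwrapped 866.8 to go 224.2
t 17.17 g [0.4985 0.0741 0.2478] r 0.0278 th 146.8 | Frad -5.5 Ftan(ccw+) -3.7 Fz -6.3 T [-0.8  -1.69 -0.03] op 0.14
[[-1, [-0.055, 0.05, 0], 0], [-1, [-0.09, 0.11, 0], 0], [-1, [-0.11, 0.18, 0], 0], [-1, [-0.115, 0.255, 0], 0], [-1, [-0.095, 0.325, 0], 0], [-1, [-0.06, 0.39, 0], 0], [-1, [-0.01, 0.445, 0], 0], [-1, [0.05, 0.48, 0], 0], [-1, [0.125, 0.5, 0], 0], [-1, [0.195, 0.505, 0], 0]]
```

Call:
servo_tool(
  series=[
    [-1, [-0.055, 0.05, 0], 0],
    [-1, [-0.09, 0.11, 0], 0],
    [-1, [-0.11, 0.18, 0], 0],
    [-1, [-0.115, 0.255, 0], 0],
    [-1, [-0.095, 0.325, 0], 0],
    [-1, [-0.06, 0.39, 0], 0],
    [-1, [-0.01, 0.445, 0], 0],
    [-1, [0.05, 0.48, 0], 0],
    [-1, [0.125, 0.5, 0], 0],
    [-1, [0.195, 0.505, 0], 0],
  ],
)

```text
clock: 18.0
tool_pos: [0.5349, 0.0315, 0.3009]
tcp_rot: [0.984, 0.178, 0.003, -0.017]
ft_force: [-3.4, 2.6, 7.2]
opening: 0.14
```

```bash
python3 -c "
from h import *
go(76,7,2)"
```

```text
unwrapped 1017.1 to go 73.9
t 18.00 g [0.5349 0.0334 0.2469] r 0.0287 th -62.9 | Frad -3.9 Ftan(ccw+) -1.8 Fz 7.2 T [ 0.29  0.83 -0.01] op 0.14
[[-1, [0.05, -0.02, 0], 0], [-1, [0.1, -0.04, 0], 0], [-1, [0.145, -0.07, 0], 0], [-1, [0.18, -0.105, 0], 0], [-1, [0.21, -0.15, 0], 0], [-1, [0.235, -0.195, 0], 0], [-1, [0.245, -0.25, 0], 0], [-1, [0.245, -0.25, 0], 0], [-1, [0.245, -0.25, 0], 0]]
```

Call:
servo_tool(
  series=[
    [-1, [0.05, -0.02, 0], 0],
    [-1, [0.1, -0.04, 0], 0],
    [-1, [0.145, -0.07, 0], 0],
    [-1, [0.18, -0.105, 0], 0],
    [-1, [0.21, -0.15, 0], 0],
    [-1, [0.235, -0.195, 0], 0],
    [-1, [0.245, -0.25, 0], 0],
    [-1, [0.245, -0.25, 0], 0],
    [-1, [0.245, -0.25, 0], 0],
  ],
)

```text
clock: 18.75
tool_pos: [0.5489, 0.0642, 0.3015]
tcp_rot: [0.984, 0.178, 0.003, -0.017]
ft_force: [0.6, -0.3, -2.3]
opening: 0.135
```

```bash
python3 - <<'E'
from h import *
import cv2
go(5)
b=imaging.read_camera("top")[:,:,::-1]
cv2.imwrite("pics/t5.png",cv2.resize(b[180:320,300:480],None,fx=4,fy=4,interpolation=cv2.INTER_CUBIC))
E
```

```text
unwrapped 1094.8 to go -3.8
t 18.75 g [0.5489 0.0661 0.2475] r 0.0281 th 14.8 | Frad 0.5 Ftan(ccw+) -0.4 Fz -2.3 T [-0.57 -0.35  0.  ] op 0.13
[[-1, [0.0, 0.0, 0], 0], [-1, [0.0, -0.005, 0], 0], [-1, [0.0, -0.005, 0], 0], [-1, [0.0, -0.01, 0], 0], [-1, [0.0, -0.01, 0], 0], [-1, [0.0, -0.015, 0], 0], [-1, [0.0, -0.015, 0], 0], [-1, [0.0, -0.02, 0], 0], [-1, [0.0, -0.02, 0], 0], [-1, [0.0, -0.025, 0], 0]]
```

View pics/t5.png

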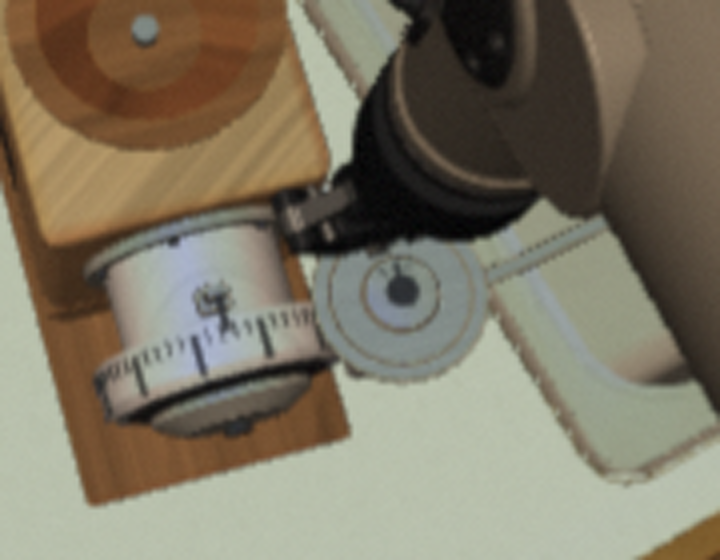

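The collar's long lines, at (200, 355) and (265, 338), are back where they were at touch, so it has moved exactly one division. I'll release the handle and lift.

Call:
servo_tool(
  series=[
    [-0.1, [0, 0, 0], 0],
    [-0.1, [0, 0, 0], 0],
    [-0.1, [0, 0, 0], 0],
    [-0.1, [0, 0, -0.2], 0],
    [-0.1, [0, 0, -0.5], 0],
    [-0.1, [0, 0, -0.8], 0],
    [-0.1, [0, 0, -0.8], 0],
  ],
)

```text
clock: 19.38
tool_pos: [0.5515, 0.0623, 0.3881]
tcp_rot: [0.984, 0.178, 0.009, -0.017]
ft_force: [0.4, -0.2, 1.1]
opening: 0.451
```

```bash
python3 - <<'E'
from h import *
import cv2
s,p,R=st();print(p,R.round(3).tolist(),s["joint_pos"])
a=imaging.read_camera("side")[:,:,::-1];b=imaging.read_camera("top")[:,:,::-1]
cv2.imwrite("pics/s6.png",cv2.resize(a[130:310,270:450],None,fx=3.3,fy=3.3,interpolation=cv2.INTER_CUBIC))
cv2.imwrite("pics/t6.png",cv2.resize(b[180:320,300:480],None,fx=4,fy=4,interpolation=cv2.INTER_CUBIC))
E
```

```text
[0.55152533 0.06225787 0.38810807] [[0.937, 0.35, 0.011], [0.35, -0.936, 0.037], [0.024, -0.03, -0.999]] [ 0.30024713  0.19758127 -0.55460683  1.64237594  0.07316408  1.31118234
 -1.47562811]
```

View pics/s6.png

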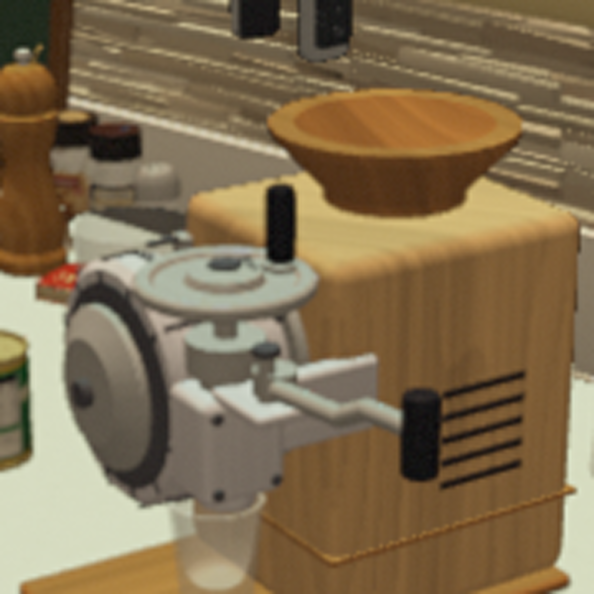

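View pics/t6.png

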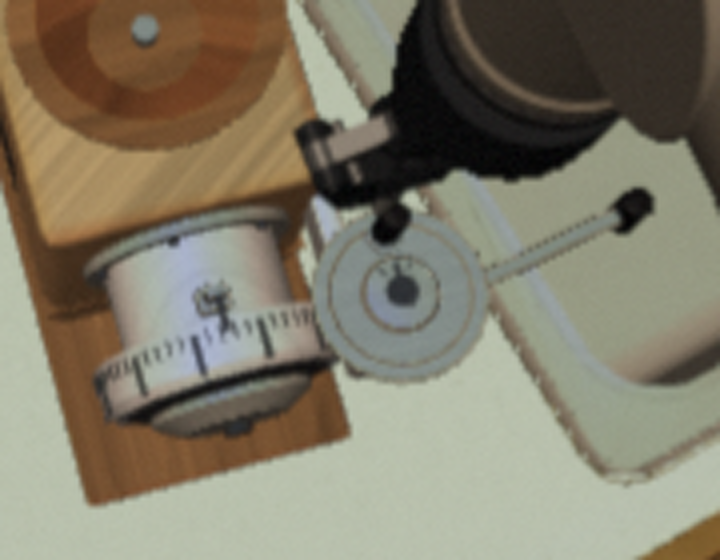

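The handle is free at about (390, 222) in the top crop, and the lever is still open with its knob at (632, 210). Next I'll work out the lever push with closed fingers.

```bash
cat >> h.py <<'E'
PIV=np.array([.530,.027]);KN=np.array([.5686,-.0565])
def tot(xy,z):
    s,p,R=st();return np.round(R.T@(np.r_[xy,z]-p-R@[0,0,.065])*10,3)
E
python3 - <<'E'
from h import *
d=KN-PIV;a=np.arctan2(d[1],d[0]);print(np.hypot(*d),np.degrees(a))
t=np.array([-np.sin(a),np.cos(a)]);A=KN-.032*t;print(A,tot(A,.32),tot(A,.194))
E
```

```text
0.09199027122473331 -65.19005826347114
[ 0.53955345 -0.06992751] [-0.565  1.217 -0.066] [-0.585  1.258  1.193]
```

Call:
servo_tool(
  series=[
    [-1, [-0.13, 0.3, 0], 0],
    [-1, [-0.26, 0.6, 0], 0],
    [-1, [-0.4, 0.95, 0], 0],
    [-1, [-0.4, 0.95, 0], 0],
  ],
)

```text
clock: 19.82
tool_pos: [0.5444, -0.0508, 0.3774]
tcp_rot: [0.985, 0.172, 0.003, -0.015]
ft_force: [0.6, -1.3, -0.4]
opening: -0.003
```

```bash
python3 - <<'E'
from h import *
d=KN-PIV;a=np.arctan2(d[1],d[0])
t=np.array([-np.sin(a),np.cos(a)]);A=KN-.032*t;print(arm.sense()["opening"],tot(A,.32),tot(A,.26),tot(A,.194))
E
```

```text
-0.002661585704418481 [-0.116  0.18  -0.082] [-0.122  0.197  0.517] [-0.129  0.215  1.177]
```

Call:
servo_tool(
  series=[
    [-1, [-0.12, 0.2, 0.3], 0],
    [-1, [-0.12, 0.2, 0.6], 0],
    [-1, [-0.12, 0.2, 0.8], 0],
    [-1, [-0.12, 0.2, 0.8], 0],
  ],
)

```text
clock: 20.15
tool_pos: [0.5364, -0.0717, 0.2909]
tcp_rot: [0.985, 0.171, -0.003, -0.017]
ft_force: [-0.6, -0.3, -0.0]
opening: -0.004
```

```bash
python3 - <<'E'
from h import *
import cv2
d=KN-PIV;a=np.arctan2(d[1],d[0])
t=np.array([-np.sin(a),np.cos(a)]);A=KN-.032*t;print(st()[1],tot(A,.194),arm.sense()["ft_force"])
a=imaging.read_camera("side")[:,:,::-1];b=imaging.read_camera("top")[:,:,::-1]
cv2.imwrite("pics/s7.png",cv2.resize(a[130:310,270:450],None,fx=3.3,fy=3.3,interpolation=cv2.INTER_CUBIC))
cv2.imwrite("pics/t7.png",cv2.resize(b[180:320,320:500],None,fx=4,fy=4,interpolation=cv2.INTER_CUBIC))
E
```

```text
[ 0.53635959 -0.07165654  0.29085878] [0.036 0.028 0.318] [-0.62980953 -0.30555946 -0.04069541]
```

View pics/s7.png

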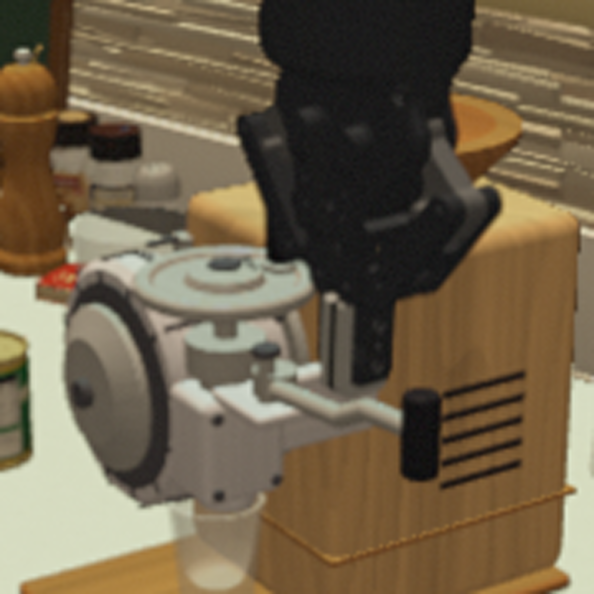

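View pics/t7.png

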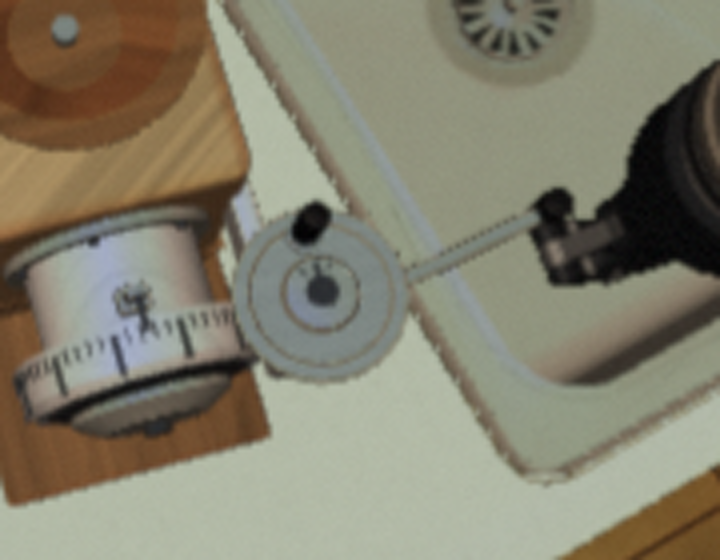

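The closed fingers stand behind the knob on its open side. The knob is at crop (555, 205) in the top view and the fingers are below and to the right of it. I'll lower them to knob height.

Call:
servo_tool(
  series=[
    [-1, [0.02, 0.02, 0.16], 0],
    [-1, [0.02, 0.02, 0.32], 0],
    [-1, [0.02, 0.02, 0.32], 0],
    [-1, [0.02, 0.02, 0.32], 0],
  ],
)

```text
clock: 20.58
tool_pos: [0.5425, -0.0705, 0.265]
tcp_rot: [0.985, 0.172, 0.002, -0.016]
ft_force: [-0.1, -0.9, 0.8]
opening: -0.0
```

```bash
cat >> h.py <<'E'
def lev():
    s,p,R=st();t=p+R@[0,0,.065];d=t[:2]-PIV;r=np.hypot(*d);u=d/r;n=np.array([-u[1],u[0]]);f=np.array(s["ft_force"])
    print("t %.2f tip %s r %.4f ang %.1f | Frad %.1f Ftan(ccw+) %.1f Fz %.1f"%(s["clock"],np.round(t,4),r,np.degrees(np.arctan2(d[1],d[0])),f[:2]@u,f[:2]@n,f[2]),"toolx ang %.1f"%np.degrees(np.arctan2(R[1,0],R[0,0])), "j7 %.2f"%s["joint_pos"][6])
    return t,R,r,np.arctan2(d[1],d[0])
def push(d,n,r=.092,rot=True,hold=1):
    t,R,r0,a0=lev();tx=np.arctan2(R[1,0],R[0,0]);o=[]
    for i in range(1,n+1):
        a=a0+np.radians(d)*i/n;rr=r0+(r-r0)*i/n
        g=np.r_[PIV+rr*np.array([np.cos(a),np.sin(a)]),.194]
        v=(np.round(200*(R.T@(g-t)*10))/200+0.).tolist();o.append([-1,v,round(-d*i/n/90,3) if rot else 0])
    print(json.dumps(o+[o[-1]]*hold))
E
python3 - <<'E'
from h import *
push(12,4,rot=False)
E
```

```text
t 20.58 tip [ 0.5424 -0.0685  0.2   ] r 0.0963 ang -82.6 | Frad 0.9 Ftan(ccw+) -0.2 Fz 0.8 toolx ang 19.9 j7 -1.27
[[-1, [0.05, 0.0, 0.06], 0], [-1, [0.1, -0.005, 0.06], 0], [-1, [0.15, -0.01, 0.06], 0], [-1, [0.2, -0.02, 0.065], 0], [-1, [0.2, -0.02, 0.065], 0]]
```

Call:
servo_tool(
  series=[
    [-1, [0.0, 0.0, 0.06], 0],
    [-1, [0.05, -0.0, 0.06], 0],
    [-1, [0.1, -0.005, 0.06], 0],
    [-1, [0.15, -0.01, 0.06], 0],
    [-1, [0.2, -0.02, 0.065], 0],
    [-1, [0.2, -0.02, 0.065], 0],
  ],
)

```text
clock: 21.08
tool_pos: [0.5614, -0.0615, 0.259]
tcp_rot: [0.985, 0.173, 0.002, -0.015]
ft_force: [-0.8, -2.1, 0.0]
opening: 0.0
```

```bash
python3 - <<'E'
from h import *
push(20,5)
E
```

```text
t 21.08 tip [ 0.5614 -0.0595  0.194 ] r 0.0920 ang -70.0 | Frad 1.7 Ftan(ccw+) -1.5 Fz 0.0 toolx ang 19.9 j7 -1.30
[[-1, [0.065, 0.0, 0.0], -0.044], [-1, [0.13, -0.01, 0.0], -0.089], [-1, [0.19, -0.02, 0.0], -0.133], [-1, [0.255, -0.035, 0.005], -0.178], [-1, [0.315, -0.055, 0.005], -0.222], [-1, [0.315, -0.055, 0.005], -0.222]]
```

Call:
servo_tool(
  series=[
    [-1, [0.065, 0.0, 0.0], -0.05],
    [-1, [0.13, -0.01, 0.0], -0.09],
    [-1, [0.19, -0.02, 0.0], -0.13],
    [-1, [0.255, -0.035, 0.005], -0.18],
    [-1, [0.315, -0.055, 0.005], -0.22],
    [-1, [0.315, -0.055, 0.005], -0.22],
  ],
)

```text
clock: 21.58
tool_pos: [0.5897, -0.045, 0.2588]
tcp_rot: [0.94, 0.34, 0.005, -0.015]
ft_force: [-0.9, -1.6, -0.1]
opening: -0.002
```

```bash
python3 - <<'E'
from h import *
import cv2
push(20,5)
a=imaging.read_camera("side")[:,:,::-1];b=imaging.read_camera("top")[:,:,::-1]
cv2.imwrite("pics/s8.png",cv2.resize(a[130:310,270:450],None,fx=3.3,fy=3.3,interpolation=cv2.INTER_CUBIC))
cv2.imwrite("pics/t8.png",cv2.resize(b[160:320,320:500],None,fx=3.7,fy=3.7,interpolation=cv2.INTER_CUBIC))
E
```

```text
t 21.58 tip [ 0.5897 -0.043   0.1938] r 0.0920 ang -49.5 | Frad 0.6 Ftan(ccw+) -1.7 Fz -0.1 toolx ang 39.8 j7 -1.02
[[-1, [0.065, -0.005, 0.0], -0.044], [-1, [0.13, -0.01, 0.0], -0.089], [-1, [0.19, -0.02, 0.0], -0.133], [-1, [0.255, -0.04, 0.005], -0.178], [-1, [0.315, -0.06, 0.005], -0.222], [-1, [0.315, -0.06, 0.005], -0.222]]
```

View pics/s8.png

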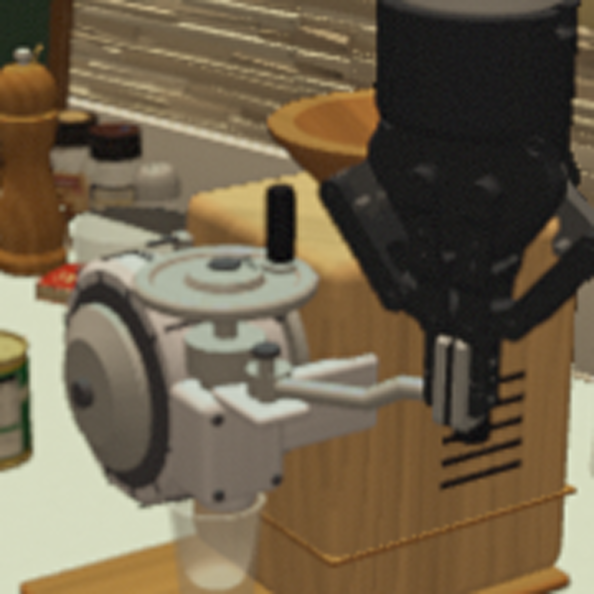

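View pics/t8.png

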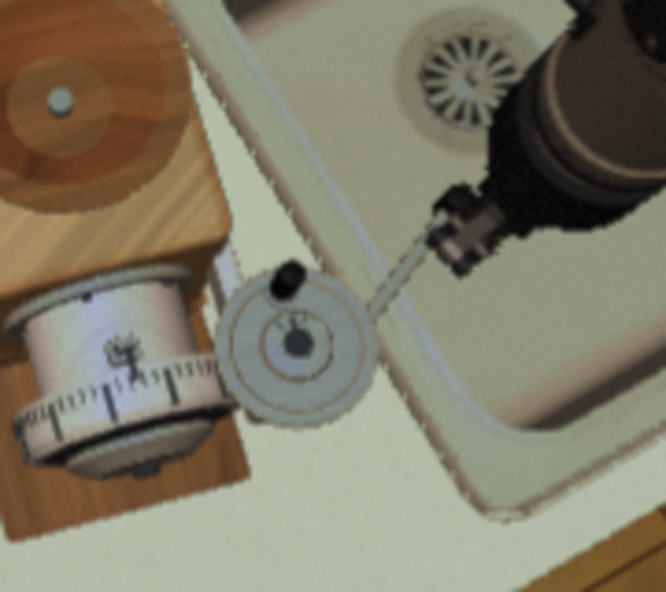

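The lever is moving with the fingers and the tool is turning along with it. I'll keep pushing.

Call:
servo_tool(
  series=[
    [-1, [0.065, -0.005, 0.0], -0.05],
    [-1, [0.13, -0.01, 0.0], -0.09],
    [-1, [0.19, -0.02, 0.0], -0.13],
    [-1, [0.255, -0.04, 0.005], -0.18],
    [-1, [0.315, -0.06, 0.005], -0.22],
    [-1, [0.315, -0.06, 0.005], -0.22],
  ],
)

```text
clock: 22.18
tool_pos: [0.61, -0.0207, 0.2588]
tcp_rot: [0.868, 0.495, 0.008, -0.014]
ft_force: [-1.0, -2.2, -0.7]
opening: 0.001
```

```bash
python3 - <<'E'
from h import *
push(16,4)
E
```

```text
t 22.18 tip [ 0.6099 -0.0187  0.1939] r 0.0921 ang -29.7 | Frad 0.2 Ftan(ccw+) -2.4 Fz -0.7 toolx ang 59.4 j7 -0.75
[[-1, [0.065, -0.005, 0.0], -0.044], [-1, [0.13, -0.01, 0.0], -0.089], [-1, [0.19, -0.025, 0.005], -0.133], [-1, [0.255, -0.04, 0.005], -0.178], [-1, [0.255, -0.04, 0.005], -0.178]]
```

Call:
servo_tool(
  series=[
    [-1, [0.065, -0.005, 0.0], -0.05],
    [-1, [0.13, -0.01, 0.0], -0.09],
    [-1, [0.19, -0.025, 0.005], -0.13],
    [-1, [0.255, -0.04, 0.005], -0.18],
    [-1, [0.255, -0.04, 0.005], -0.18],
  ],
)

```text
clock: 22.6
tool_pos: [0.6195, 0.0027, 0.2589]
tcp_rot: [0.79, 0.612, 0.009, -0.012]
ft_force: [-0.7, -2.8, -0.6]
opening: -0.001
```

```bash
python3 - <<'E'
from h import *
import cv2
push(5,2)
a=imaging.read_camera("side")[:,:,::-1];b=imaging.read_camera("top")[:,:,::-1]
cv2.imwrite("pics/s9.png",cv2.resize(a[130:310,270:450],None,fx=3.3,fy=3.3,interpolation=cv2.INTER_CUBIC))
cv2.imwrite("pics/t9.png",cv2.resize(b[160:320,320:500],None,fx=3.7,fy=3.7,interpolation=cv2.INTER_CUBIC))
E
```

```text
t 22.60 tip [0.6195 0.0046 0.1939] r 0.0923 ang -14.0 | Frad -0.0 Ftan(ccw+) -2.9 Fz -0.6 toolx ang 75.5 j7 -0.54
[[-1, [0.04, -0.005, 0.0], -0.028], [-1, [0.08, -0.005, 0.0], -0.056], [-1, [0.08, -0.005, 0.0], -0.056]]
```

View pics/s9.png

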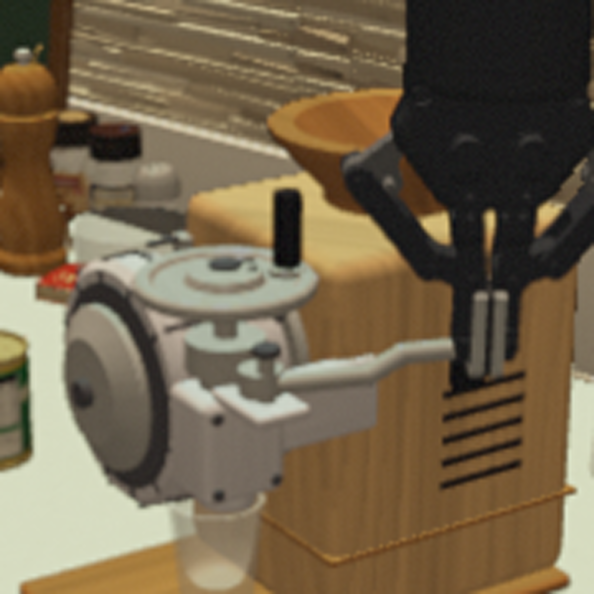

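View pics/t9.png

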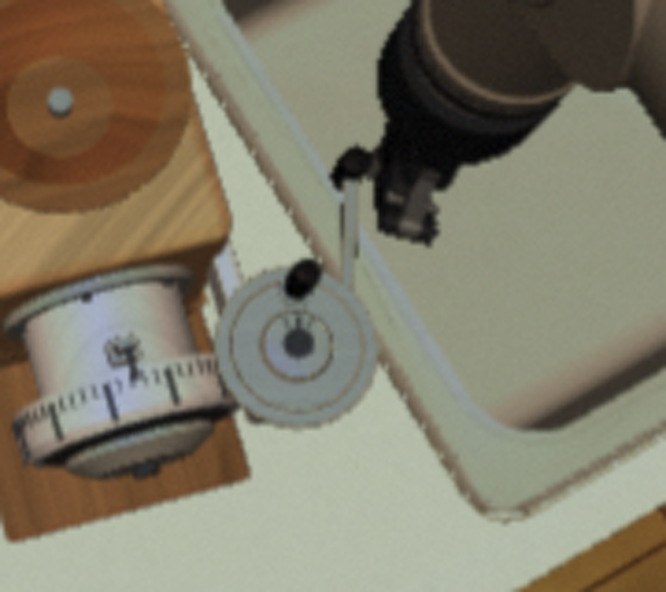

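The lever is now nearly along the case, with the knob at about (352, 165) in the top crop. I'll continue in small steps to the stop.

Call:
servo_tool(
  series=[
    [-1, [0.04, -0.005, 0.0], -0.03],
    [-1, [0.08, -0.005, 0.0], -0.06],
    [-1, [0.08, -0.005, 0.0], -0.06],
  ],
)

```text
clock: 22.95
tool_pos: [0.6211, 0.0094, 0.2589]
tcp_rot: [0.762, 0.647, 0.01, -0.011]
ft_force: [0.2, -4.1, -0.5]
opening: -0.003
```

```bash
python3 - <<'E'
from h import *
push(4,2)
E
```

```text
t 22.95 tip [0.6211 0.0114 0.194 ] r 0.0924 ang -9.7 | Frad 0.9 Ftan(ccw+) -4.0 Fz -0.5 toolx ang 80.6 j7 -0.47
[[-1, [0.03, 0.0, 0.0], -0.022], [-1, [0.065, -0.005, 0.0], -0.044], [-1, [0.065, -0.005, 0.0], -0.044]]
```

Call:
servo_tool(
  series=[
    [-1, [0.03, 0, 0.0], -0.02],
    [-1, [0.065, -0.005, 0.0], -0.04],
    [-1, [0.065, -0.005, 0.0], -0.04],
  ],
)

```text
clock: 23.2
tool_pos: [0.6218, 0.0153, 0.259]
tcp_rot: [0.742, 0.67, 0.01, -0.011]
ft_force: [1.0, -4.1, -1.0]
opening: 0.001
```

```bash
python3 - <<'E'
from h import *
push(4,2)
E
```

```text
t 23.20 tip [0.6218 0.0172 0.194 ] r 0.0924 ang -6.1 | Frad 1.4 Ftan(ccw+) -3.9 Fz -1.0 toolx ang 84.2 j7 -0.42
[[-1, [0.03, 0.0, 0.0], -0.022], [-1, [0.065, -0.005, 0.0], -0.044], [-1, [0.065, -0.005, 0.0], -0.044]]
```

Call:
servo_tool(
  series=[
    [-1, [0.03, 0, 0.0], -0.02],
    [-1, [0.065, -0.005, 0.0], -0.04],
    [-1, [0.065, -0.005, 0.0], -0.04],
  ],
)

```text
clock: 23.45
tool_pos: [0.6225, 0.0165, 0.259]
tcp_rot: [0.722, 0.692, 0.008, -0.007]
ft_force: [0.4, -10.8, 0.4]
opening: -0.001
```

```bash
python3 - <<'E'
from h import *
push(4,2)
E
```

```text
t 23.45 tip [0.6226 0.0179 0.194 ] r 0.0930 ang -5.6 | Frad 1.5 Ftan(ccw+) -10.7 Fz 0.4 toolx ang 87.5 j7 -0.38
[[-1, [0.035, -0.005, 0.0], -0.022], [-1, [0.065, -0.01, 0.0], -0.044], [-1, [0.065, -0.01, 0.0], -0.044]]
```

Call:
servo_tool(
  series=[
    [-1, [0.05, -0.005, 0.0], 0],
    [-1, [0.09, -0.01, 0.0], 0],
    [-1, [0.09, -0.01, 0.0], 0],
    [-1, [0.09, -0.01, 0.0], 0],
  ],
)

```text
clock: 23.78
tool_pos: [0.6224, 0.0175, 0.2591]
tcp_rot: [0.725, 0.689, 0.004, -0.003]
ft_force: [-0.3, -15.5, 0.7]
opening: 0.004
```

```bash
python3 - <<'E'
from h import *
lev(); s,p,R=st(); print(R.T@np.array([0,-1,0]))
E
```

```text
t 23.78 tip [0.6225 0.0181 0.1941] r 0.0930 ang -5.5 | Frad 1.2 Ftan(ccw+) -15.4 Fz 0.7 toolx ang 87.1 j7 -0.39
[-0.99869557  0.05004993 -0.0101071 ]
```

The lever is against its stop: at 15 N it no longer moves. I'll back away and lift clear.

Call:
servo_tool(
  series=[
    [-1, [-0.1, 0, 0], 0],
    [-1, [-0.3, 0, 0], 0],
    [-1, [-0.4, 0, -0.1], 0],
    [-1, [-0.5, 0, -0.4], 0],
    [-1, [-0.6, 0.2, -0.8], 0],
    [-1, [-0.8, 0.4, -1], 0],
    [-1, [-1, 0.6, -1], 0],
    [-1, [-1, 0.6, -1], 0],
    [-1, [-1, 0.6, -1], 0],
  ],
)

```text
clock: 24.53
tool_pos: [0.678, -0.0869, 0.3586]
tcp_rot: [0.725, 0.688, 0.005, -0.004]
ft_force: [0.2, 0.7, 0.3]
opening: -0.0
```

```bash
python3 - <<'E'
from h import *
import cv2
s,p,R=st();print(s["clock"],p,s["ft_force"])
a=imaging.read_camera("side")[:,:,::-1];b=imaging.read_camera("top")[:,:,::-1]
cv2.imwrite("pics/s10.png",cv2.resize(a[130:330,240:450],None,fx=2.9,fy=2.9,interpolation=cv2.INTER_CUBIC))
cv2.imwrite("pics/t10.png",cv2.resize(b[160:320,320:500],None,fx=3.7,fy=3.7,interpolation=cv2.INTER_CUBIC))
for c in("side","top"):
    for n in("lever_tip","lever_pivot","cup","tin","handle_grip"):
        r=spotter.pinpoint(n,c);print(c,n,[(np.round(d["pixel"],1).tolist(),round(d["conf"],2)) for d in r[:1]])
E
```

```text
24.5333 [ 0.67802958 -0.08691093  0.35861246] [0.22622255 0.66595321 0.30114018]
side lever_tip [([233.1, 409.1], 0.97)]
side lever_pivot [([242.1, 351.3], 0.63)]
side cup []
side tin [([268.1, 263.6], 0.78)]
side handle_grip [([196.7, 356.0], 0.54)]
top lever_tip [([209.1, 408.4], 0.61)]
top lever_pivot [([253.9, 414.7], 0.63)]
top cup [([250.1, 342.2], 0.49)]
top tin []
top handle_grip [([232.0, 404.6], 0.65)]
```

View pics/s10.png

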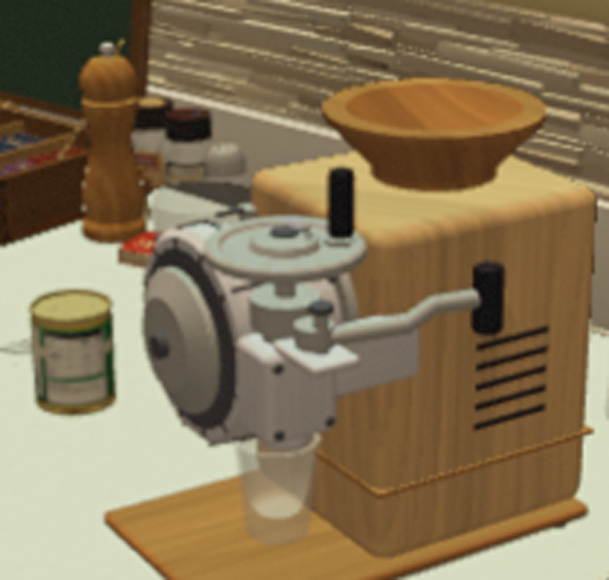

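View pics/t10.png

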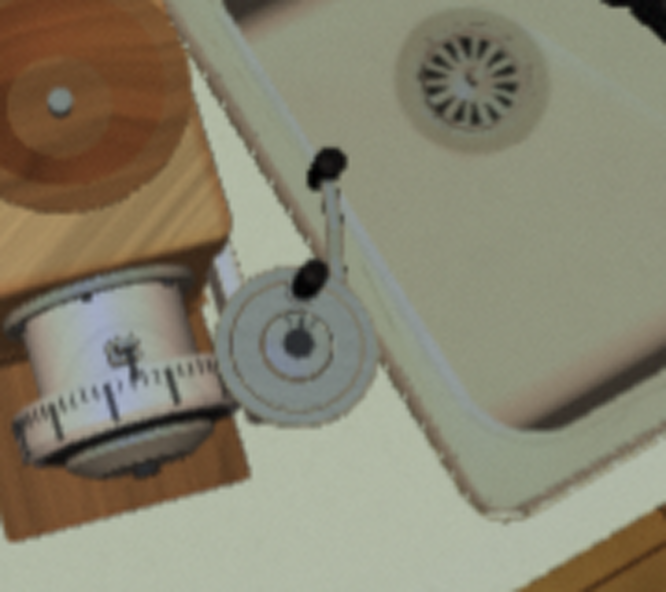

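```bash
python3 - <<'E'
from h import *
x,e=tri([232.8,408.3],[205.1,408.4]);d=x[:2]-PIV;d0=KN-PIV
print(x,e,np.hypot(*d),np.degrees(np.arctan2(d[1],d[0])),"home expected ~4.7; swing",np.degrees(np.arctan2(d[1],d[0])-np.arctan2(d0[1],d0[0])))
h,e=tri([200-3,357.6],[235,404.]);print(h,e,np.degrees(np.arctan2(*(h[:2]-W)[::-1])))
E
```

```text
[0.62027108 0.03464861 0.18757509] 0.4387657708795416 0.09059452730223692 4.843067871029933 home expected ~4.7; swing 70.03312613450107
[0.54920411 0.05410554 0.24252357] 0.9552812955391801 -9.923699351887018
```

```bash
python3 - <<'E'
from rig import arm
print(arm.job_done(), arm.sense()["clock"])
E
```

```text
the job is handed in; nothing more can be done
the job is handed in; nothing more can be done
```

The mill is set one long division open from where the burrs touched, the clamp lever is locked home, and I handed the job in at about 25 s of the 70 s allowed.

- **Finding the touch:** I wound the handle clockwise in small steps. Force along the path stayed near 2 N, then rose at about 1.5 N per mm, which matches the hub spring. The burrs met after about 0.93 turn. The most I read on the handle was about 9 N, well under 20 N.
- **Opening:** I wound back 3 turns (1084° measured from the touch point). In the top camera the collar's long lines came back to the same places as at touch, which means one division.
- **Locking:** I pushed the lever with closed fingers until it no longer moved at about 15 N. The camera then put the lever at 4.8° in the world frame, against an expected home of about 4.7°.
- **Surroundings:** After backing off, the force read zero to within noise. The side view showed the cup and tin standing where they were. The cup was not picked up by the detector in the side view at the end, nor the tin in the top view, so there I relied on looking at the picture.

**Disagreement:** the handwheel crept about 15–25° clockwise while the clamp closed. That is at most 0.7° at the collar, so I estimate the opening at about 29.5°, inside the 26–34° range. I could not see the hidden burr points to check this directly.

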